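Pry open the plate case and present the glass plate to the inspection camera

ROBOT

A 6-joint arm with a two-finger parallel gripper is mounted at the origin on the work surface. World frame = base frame: x ahead of the robot, y to its left, z up, the work surface at z = 0. Lengths are in mm, angles in degrees, forces in N, time in s.
With the tool pointing down it reaches from about 300 to 850 mm from the base axis. Payload 4.2 kg.
Tool frame: the origin (TCP) lies midway between the tips of the shut fingers; the grasp point (between the pads) lies env.grasp_offset behind it (env.grasp_offset is the distance from the TCP to the grasp point, in mm); y points along the fingers, x is the direction in which the jaws open and shut, and the axes are right-handed (so a half turn about y gives the same grasp; the last joint's range is limited). The gripper opens to 91 mm and grips with 3 to 60 N. Pads are 32 mm wide; open, the fingers measure 118 mm over their backs; the gripper's body (76 mm by 178 mm) begins 60 mm behind the grasp point.
Start: joints at [-74.656, 18.312, 89.639, -0, 72.044, -1.146], TCP at [163.213, -551.366, 213.976] pointing down, gripper open.
Joint ranges: [-177.97, 177.97], [-48.28, 115.42], [12.27, 149.76], [-77.06, 257.06], [2.81, 150.46], [-146.56, 146.56]. Speed limits (degrees/s): [147.25, 147.25, 180, 180, 180, 180].

INTERFACE

Orientations are given as [roll, pitch, yaw] about the fixed x, y, z axes, in that order (R = Rz(yaw) Ry(pitch) Rx(roll)).
In Python, from workcell import state, vision, job, env gives the robot as it stands.
- The arm moves only by the shell command python3 -m handwheel 'ROWS' [FORCE]. ROWS is JSON, a list of rows, each a list of 3 entries, a list of its own where there are three numbers: the finger opening in cm, from 0 to 9.12, then the shift along the tool's x, y, z in cm, then the turn about the tool's y in degrees. A call has 1 to 10 rows; each row is the pose to reach, as a shift and turn from the pose measured when the call began, along the tool's axes at that moment; what a row does not reach only later rows make up. A row lasts 1/10 s, in which the tool goes at most 50 mm and 8.59 degrees, less where a joint would pass 70% of its speed; a pose out of reach is approached as far as the arm can. A call with a gripper value outside its range is refused whole. The fingers move at their own pace and stop on an object; FORCE is the grip in N (left out, the last holds). Time passes only in rows, so rows that repeat a pose let the fingers close. It gives the time, the measured TCP pose, the force and the opening at its end, in the units of the state.
- state(): the state, without advancing time (a new reading comes with each control period).
- vision.grab_frame(name): name is "scene" or "top" or "wrist"; returns the picture (420x560x3 uint8, red, green, blue); there is no depth.
- vision.camera_model(name): a dict with "fov_y" (degrees; the focal length in pixels is half the picture's height over the tangent of half this angle, whatever the lens; pixels are square), "cx", "cy" (the principal point, pixels), "extrinsics" (4x4, takes a point from world to camera coordinates). Camera axes: x right, y up, looking along -z (the intrinsics and any distortion apply to the point x, -y, -z); pixel columns grow to the right and rows downward; lengths in mm; the calibration is good to about 2 mm. A picture is of the moment at which its call begins: read the wrist's pose just before it. camera_model takes no time and is no camera call; for the wrist camera it gives the pose at the moment of the call.
- job.job_done(): hands the job in, once; it reports no verdict.
The state is a dict: "time_s": time; "qpos": joint angles; "qvel": joint speeds; "effort": joint torques, N m; "ee_pos": TCP position; "ee_rot": TCP orientation; "force": force on the tool from outside, world axes, zero at the start; "torque": the same for the moment, N m; "gripper_width": finger opening in mm.
Only numpy, scipy, OpenCV 4.12 (cv2) and the standard library are available. Lean on these libraries where they do the work, as an engineer would, in place of code of your own. Each camera call takes 0.05 s, during which the arm holds its last target.

TASK

Use the thin pry blade to lever open the lid of the black case by the notch in its front (fingers off the lid) and throw it right back, then lay the blade down on the bench. Take the glass plate out without letting it touch the bench and hold it still, level and label up, with its frosted end (the end with the small notched corner) over the middle of the camera stand's round stage, about 5 cm above the stage, pointing at the stand's post, and with the fingers on the clear glass only. Finish while still holding it there, and leave the other things on the bench where they are.

Things in the scene. Friction and masses are not known exactly. Their poses are not given: they have to be found in the camera images.
- case: Fixed black case, 140 (x) x 150 (y) x 36 mm high without lid, walls 6, floor 5 mm. Origin: underside centre; +x points to the hinge side, the front faces -x. Mid front wall: a pry notch 44 mm wide, from 24 to 36 mm above the bench, closed above only by the lid. In the middle inside: a round rubber pad, 32 mm across, top 17 mm above the bench; else empty.
- lid (a joint): Angle of the case's flat grey lid (140 x 150 x 6 mm, 100 g, flush with the walls, no handle), rad: 0 shut, grows as the front edge rises, 1.57 upright, 2.5 stop (leaning far back). Light hinge, about 1 N lifts the edge: falls shut when let go below upright; pushed a little past upright (1.75) it falls back to its stop by itself in a second or two.
- lid_hinge (a point): Middle of the hinge line (along the case's y), at the underside of the shut lid: 70 mm from the case's centre towards its +x, 36 mm above the bench.
- lid_edge (a point): Middle of the lower front edge of the lid, 140 mm from the hinge line; moves with the lid.
- blade: Loose pry blade, 50 g, 175 mm long, lying flat: black handle 100 x 16 x 14 mm (its x from -80 to +20 mm), steel blade 12 mm wide, 3 mm thick from x = +20 to +95 mm, 7 mm above the underside (mid height). Origin: on the underside, 20 mm behind the handle's blade end; it balances near x = -10 mm. +x points to the blade's tip, z up.
- blade_tip (a point): Middle of the blade's end, 95 mm from the tool's origin along +x, 7 mm above its underside.
- plate: Loose glass plate, 80 (x) x 30 (y) x 6 mm, 36 g, lying label up on the round pad in the shut case, centred within 3 mm, turned any way. Origin: underside centre; z points out of the label face. The frosted (whitish, label) end is the last 25 mm at +x; its +x +y corner has a 7 x 7 mm notch cut out. The rest is clear greenish glass.
- plate_label (a point): Middle of the frosted label field, on the top face: 27.5 mm from the plate's centre along its +x.
- plate_clear (a point): Middle of the top edge of the clear end, 40 mm from the plate's centre along its -x.
- stand: Fixed white camera stand. Origin: on the bench under the centre of its round metal stage (56 mm across, top 18 mm above the bench). Base 180 x 110 x 12 mm, x from -40 to +140 mm. +x points to the post (x = 112 to 132 mm, 190 mm high), whose slanting camera barrel looks down at the stage, no nearer to the stage's axis than 55 mm and no lower than 115 mm.
- stand_view (a point): Viewing point: 50 mm above the middle of the stage, 68 mm above the bench.
- handheld: Bystander: opened handheld device, 85 x 150 x 17 mm; origin at its underside's centre.
- thumbstick: Bystander: thumbstick module, 26 x 26 x 22 mm; origin at its underside's centre.
- screw_dish: Bystander: small metal dish, 56 mm across, 18 mm high; origin at its underside's centre.
- driver: Bystander: small screwdriver, 150 mm long, along its x.
- tweezers: Bystander: steel tweezers, 120 mm long, along its x.
- battery: Bystander: flat grey battery pack, 50 x 70 x 8 mm; origin at its underside's centre.
- brush: Bystander: small brush, 160 mm long, along its x.
There are look-alikes about, which are no part of the job. What is shaped like the blade but blue or brown is not meant.

How it is judged:
By the outcome, as a careful person would: the job done as asked, in the order asked, and still so for the second after the job is handed in, while the arm keeps its last pose, push and grip.
It also fails if it takes over 67 s, if anything falls off the work surface, if the arm or the gripper's body presses on something with over 40 N, if the wrist force passes 120 N, or if a joint passes its speed limit or range.

## Working session

There is one attempt and no reset: what is moved stays moved. The work goes in short steps, Python scripts to look and compute and a shell command to move; the robot and the scene stay as the last step left them, time stands still between calls to the robot, and variables do not carry over. Pictures are saved under pics/ and viewed, and the job is handed in when it is done.

```bash
ls; mkdir -p pics; python3 - <<'E'
from workcell import state, vision, job, env
import cv2,numpy as np
print(env.grasp_offset); s=state(); print(s)
for n in ["scene","top","wrist"]:
    m=vision.camera_model(n); print(n,m)
    im=vision.grab_frame(n); cv2.imwrite(f"pics/{n}0.png",im[:,:,::-1])
print(state()['time_s'])
E
```

```text
pics
18.8
{'time_s': 0.0, 'qpos': array([-7.46564042e+01,  1.83503173e+01,  8.97054121e+01,  1.31936113e-03,
        7.20425989e+01, -1.14638346e+00]), 'qvel': array([-0.02737854,  0.03339038, -0.02990529, -0.02657435, -0.08280414,
        0.05241675]), 'effort': array([-1.23708476e-03, -4.12466705e+01, -2.31975138e+01,  7.26097589e-02,
        4.54097602e-02, -1.43016755e-04]), 'ee_pos': array([ 163.08542103, -550.87419323,  213.14027459]), 'ee_rot': array([-89.99677862,   0.09828349, -73.51042583]), 'force': array([ 0.19229401, -0.47494736,  0.15752406]), 'torque': array([ 0.00354246,  0.01114781, -0.04550444]), 'gripper_width': 91.15119443646427}
scene {'fov_y': 49.40322165690992, 'cx': 277.3324124425953, 'cy': 208.6085316147151, 'extrinsics': array([[-5.96465579e-01,  8.02390042e-01,  1.99758109e-02,
         2.94494951e+02],
       [-5.34028579e-01, -4.15309840e-01,  7.36431404e-01,
         2.02054545e+02],
       [ 5.99201376e-01,  4.28588330e-01,  6.76217239e-01,
        -1.56021299e+03],
       [ 0.00000000e+00,  0.00000000e+00,  0.00000000e+00,
         1.00000000e+00]])}
t
[... 183 characters left out ...]
      [ 9.98224480e-01,  3.64764112e-03,  5.94523516e-02,
        -4.83426173e+02],
       [-5.94163540e-02, -9.29015327e-03,  9.98190057e-01,
        -1.11918334e+03],
       [ 0.00000000e+00,  0.00000000e+00,  0.00000000e+00,
         1.00000000e+00]])}
wrist {'fov_y': 63.20522127595804, 'cx': 278.7528854234626, 'cy': 210.988307351244, 'extrinsics': array([[ 2.82882764e-01, -9.59153476e-01, -1.39656606e-03,
        -5.74389800e+02],
       [ 9.26641932e-01,  2.73669455e-01, -2.57759110e-01,
         2.93810375e+01],
       [ 2.47612744e-01,  7.16214928e-02,  9.66208203e-01,
        -3.90977160e+02],
       [ 0.00000000e+00,  0.00000000e+00,  0.00000000e+00,
         1.00000000e+00]])}
0.15
```

View pics/scene0.png

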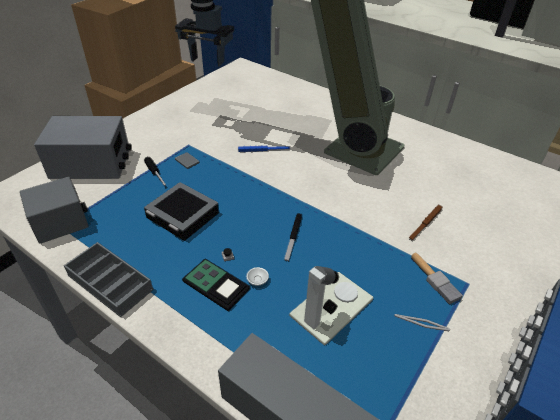

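View pics/top0.png

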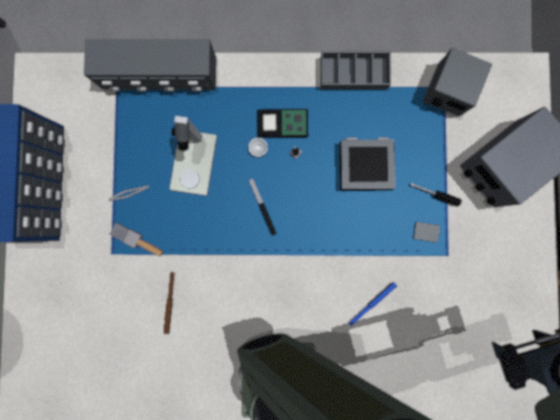

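View pics/wrist0.png

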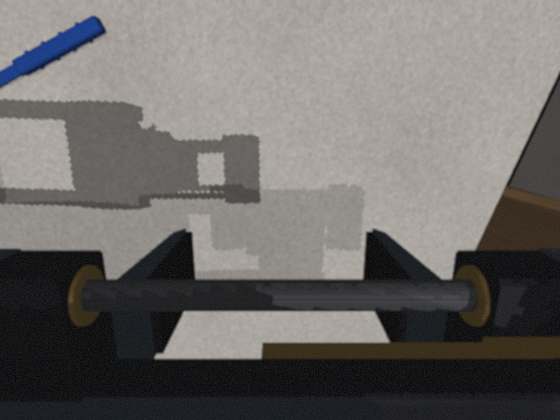

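```bash
cat > h.py <<'E'
import numpy as np, cv2
from workcell import state, vision, env
def ray(m,u,v):
    f=210/np.tan(np.radians(m['fov_y']/2)); E=np.array(m['extrinsics'])
    d=np.array([(u-m['cx'])/f,-(v-m['cy'])/f,-1.0]); R=E[:3,:3]; c=-R.T@E[:3,3]
    d=R.T@d; return c,d/np.linalg.norm(d)
def onz(m,u,v,z):
    c,d=ray(m,u,v); return c+d*(z-c[2])/d[2]
def proj(m,p):
    f=210/np.tan(np.radians(m['fov_y']/2)); E=np.array(m['extrinsics'])
    q=E[:3,:3]@np.array(p,float)+E[:3,3]; return m['cx']+f*q[0]/-q[2], m['cy']-f*q[1]/-q[2]
def tri(rs):
    A=np.zeros((3,3));b=np.zeros(3)
    for c,d in rs:
        P=np.eye(3)-np.outer(d,d);A+=P;b+=P@c
    p=np.linalg.solve(A,b)
    return p,[np.linalg.norm((np.eye(3)-np.outer(d,d))@(p-c)) for c,d in rs]
def grab(n,name):
    m=vision.camera_model(n); im=vision.grab_frame(n)[:,:,::-1].copy()
    cv2.imwrite(f"pics/{name}.png",im)
    import pickle; pickle.dump(m,open(f"pics/{name}.pkl","wb")); return m,im
def ld(name):
    import pickle; return pickle.load(open(f"pics/{name}.pkl","rb")),cv2.imread(f"pics/{name}.png")
def world2tool(dx,dy,yaw):  # tool pointing down: ee_rot (-90,0,yaw)
    pass
E
python3 - <<'E'
from h import *
m=vision.camera_model("top")
for n,u,v,z in [("case",367,163,42),("stage",190,177,18),("stand post",184,133,0),("tip",251,180,7),("handle end",273,233,7),("handle start",261,204,7),("handheld",282,122,10)]:
    print(n,onz(m,u,v,z).round(0))
s=cv2.imread("pics/top0.png")[70:270,105:465]; 
cv2.imwrite("pics/top0c.png",cv2.resize(s[:,:180],None,fx=4,fy=3,interpolation=2)[:600,:800]);
cv2.imwrite("pics/top0d.png",cv2.resize(s[40:140,140:330],None,fx=4,fy=4,interpolation=2))
s=cv2.imread("pics/scene0.png")[130:350,130:400]; cv2.imwrite("pics/sc0c.png",cv2.resize(s[30:230],None,fx=2.9,fy=2.9,interpolation=2)[:600,:800])
E
```

```text
case [ 613. -250.   42.]
stage [575. 257.  18.]
stand post [708. 281.   0.]
tip [568.  81.   7.]
handle end [414.  16.   7.]
handle start [498.  51.   7.]
handheld [739.  -9.  10.]
```

View pics/top0d.png

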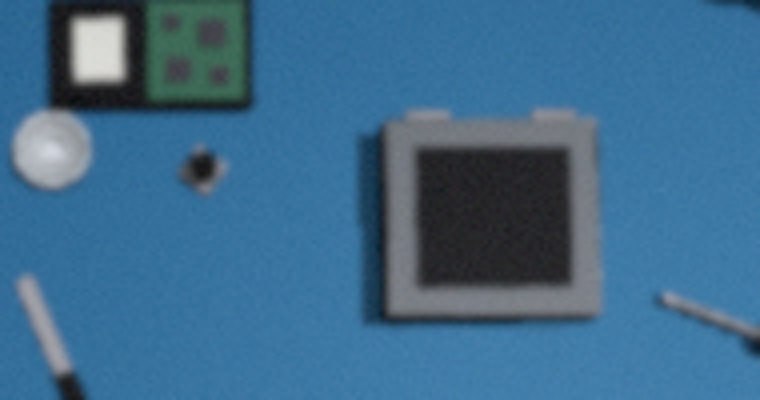

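View pics/sc0c.png

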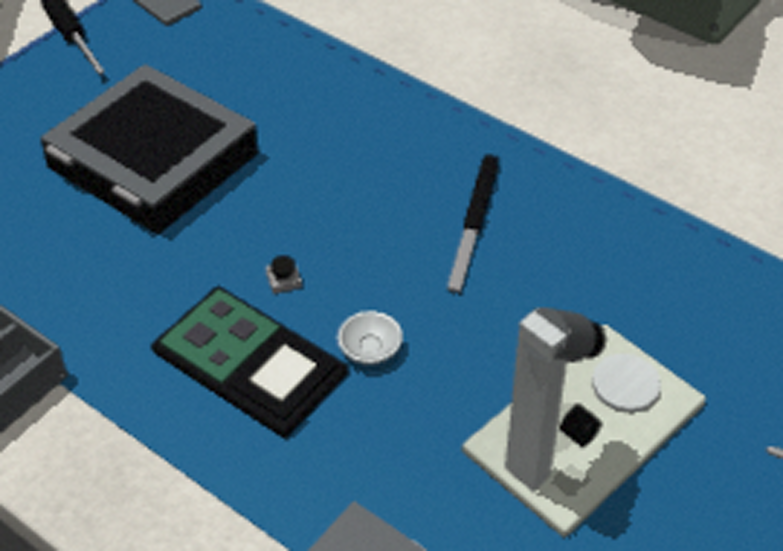

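```bash
cat >> h.py <<'E'
def Rt(s): 
    from scipy.spatial.transform import Rotation as Q
    return Q.from_euler('xyz',s['ee_rot'],degrees=True).as_matrix()
def go(x,y,z,yaw):
    s=state(); R=Rt(s); d=R.T@(np.array([x,y,z])-s['ee_pos'])
    dy=(yaw-s['ee_rot'][2]+180)%360-180
    print("t",round(s['time_s'],2),"pos",s['ee_pos'].round(1),"rot",s['ee_rot'].round(1),"w",round(s['gripper_width'],1),"-> shift cm",(d/10).round(2),"turn about tool y",round(-dy,1),"|d|mm",round(np.linalg.norm(d)))
def st():
    s=state();print("t",round(s['time_s'],2),"pos",s['ee_pos'].round(1),"rot",s['ee_rot'].round(2),"w",round(s['gripper_width'],1),"F",s['force'].round(1),"q",s['qpos'].round(0))
E
python3 - <<'E'
from h import *
s=state();R=Rt(s);print(R.round(2))
m=vision.camera_model("wrist");E=m['extrinsics'];c=-E[:3,:3].T@E[:3,3]
print("cam in tool",R.T@(c-s['ee_pos']),"look",R.T@(-E[2,:3]))
# camera at target: what ground pt under image centre
t=vision.camera_model("top")
for p in [(385,122),(598,118),(601,316),(385,318)]:
    print(onz(t,245+p[0]/4,110+p[1]/4,42).round(1))
for p in [(410,112),(575,112)]: print('hinge',onz(t,245+p[0]/4,110+p[1]/4,38).round(1))
go(420,10,215,-67)
E
```

```text
[[ 0.28 -0.    0.96]
 [-0.96  0.    0.28]
 [-0.   -1.   -0.  ]]
cam in tool [ 1.69681746e-01 -1.71316895e+02  7.18078647e+01] look [-9.39213364e-05  9.66209213e-01 -2.57759088e-01]
[ 677.  -177.5   42. ]
[ 680.2 -328.2   42. ]
[ 539.2 -328.5   42. ]
[ 537.3 -176.8   42. ]
hinge [ 685.2 -195.9   38. ]
hinge [ 685.4 -313.    38. ]
t 0.15 pos [ 163.1 -551.   213.3] rot [-90.    0.1 -73.5] w 91.1 -> shift cm [-46.5   -0.11  40.56] turn about tool y -6.5 |d|mm 617
```

```bash
R='[9,[-46.5,0,40.5],-6.5]'; python3 -m handwheel '[[9,[-46.5,0,40.5],-6.5],[9,[-46.5,0,40.5],-6.5],[9,[-46.5,0,40.5],-6.5],[9,[-46.5,0,40.5],-6.5],[9,[-46.5,0,40.5],-6.5],[9,[-46.5,0,40.5],-6.5],[9,[-46.5,0,40.5],-6.5],[9,[-46.5,0,40.5],-6.5],[9,[-46.5,0,40.5],-6.5],[9,[-46.5,0,40.5],-6.5]]'
python3 - <<'E'
from h import *
go(430,15,215,-67)
E
```

```text
time_s: 1.15
ee_pos: [371.2, -94.6, 214.1]
ee_rot: [-90.0, 0.0, -67.0]
force: [1.4, -0.1, 1.1]
gripper_width: 89.9
t 1.15 pos [371.2 -94.6 214.1] rot [-90.   0. -67.] w 89.9 -> shift cm [-7.79 -0.08  9.69] turn about tool y -0.0 |d|mm 124
```

```bash
python3 -m handwheel '[[9,[-7.8,0,9.7],0],[9,[-7.8,0,9.7],0],[9,[-7.8,0,9.7],0],[9,[-7.8,0,9.7],0],[9,[-7.8,0,9.7],0]]'
python3 - <<'E'
from h import *
st()
grab("wrist","w1")
E
```

```text
time_s: 1.65
ee_pos: [429.6, 15.2, 213.8]
ee_rot: [-90.0, 0.0, -66.9]
force: [-0.3, -0.8, -0.4]
gripper_width: 89.9
t 1.65 pos [429.6  15.2 213.8] rot [-9.005e+01  5.000e-02 -6.693e+01] w 89.9 F [-0.3 -0.8 -0.4] q [  0.   5. 107.   0.  68.  67.]
```

View pics/w1.png

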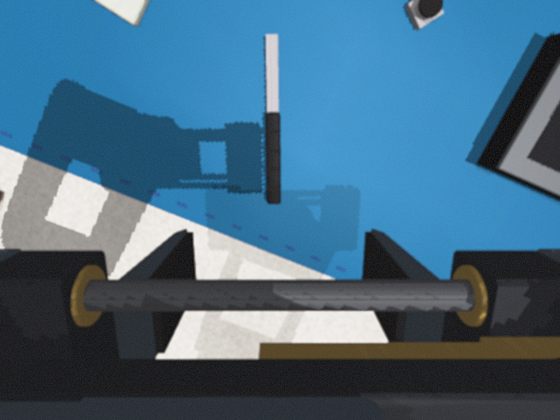

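```bash
python3 - <<'E'
from h import *
m,im=ld("w1"); t=vision.camera_model("top")
hs=cv2.cvtColor(im,cv2.COLOR_BGR2HSV)
blk=((hs[...,2]<60)&(hs[...,1]<120)).astype(np.uint8); blk[:90]=0;blk[225:]=0;blk[:,:255]=0;blk[:,300:]=0
stl=((hs[...,1]<60)&(hs[...,2]>110)).astype(np.uint8); stl[:25]=0;stl[130:]=0;stl[:,:255]=0;stl[:,300:]=0
P={}
for n,k in (("h",blk),("s",stl)):
    r=cv2.minAreaRect(np.argwhere(k)[:,::-1].astype(np.float32)); print(n,r)
    vs=np.where(k.any(1))[0]; 
    for v in (vs[0],vs[-1]): print(n,v,np.where(k[v])[0].mean(), onz(m,np.where(k[v])[0].mean(),v,7).round(1))
E
```

```text
h ((272.6334228515625, 157.5380859375), (89.12429809570312, 12.9564847946167), 88.83085632324219)
h 113 271.5 [499.   53.2   7. ]
h 202 273.5 [410.   13.5   7. ]
s ((271.5491638183594, 73.00883483886719), (78.18104553222656, 12.546607971191406), 88.87670135498047)
s 34 271.5 [569.5  82.7   7. ]
s 112 272.0 [500.1  53.1   7. ]
```

```bash
python3 - <<'E'
from h import *
go(473.2,40.9,100,-66.5)
E
```

```text
t 1.7 pos [429.4  14.6 213.9] rot [-90.   0. -67.] w 90.0 -> shift cm [-0.7  11.38  5.07] turn about tool y -0.5 |d|mm 125
```

```bash
python3 -m handwheel '[[6,[-0.7,11.4,5.07],-0.5],[6,[-0.7,11.4,5.07],-0.5],[6,[-0.7,11.4,5.07],-0.5],[6,[-0.7,11.4,5.07],-0.5],[6,[-0.7,11.4,5.07],-0.5]]'
python3 - <<'E'
from h import *
st()
m,im=grab("wrist","w2")
m1,_=ld("w1")
hs=cv2.cvtColor(im,cv2.COLOR_BGR2HSV)
stl=((hs[...,1]<60)&(hs[...,2]>110)).astype(np.uint8); stl[230:]=0;stl[:,:230]=0;stl[:,330:]=0
vs=np.where(stl.any(1))[0]
for v in (vs[0],vs[0]+3,vs[-1]-3,vs[-1]): u=np.where(stl[v])[0]; print(v,u[0],u[-1],onz(m,u.mean(),v,7).round(1))
print(tri([ray(m1,271.5,33.5),ray(m,np.where(stl[vs[0]+2])[0].mean(),vs[0]-.5)]))
print(tri([ray(m1,271.7,112.5),ray(m,np.where(stl[vs[-1]-2])[0].mean(),vs[-1]+.5)]))
go(473.2,40.9,3,-66.5)
E
```

```text
time_s: 2.2
ee_pos: [472.8, 39.8, 100.3]
ee_rot: [-90.1, 0.0, -66.6]
force: [0.1, 0.6, 1.7]
gripper_width: 60.3
t 2.2 pos [472.8  39.8 100.3] rot [-9.008e+01  4.000e-02 -6.660e+01] w 60.3 F [0.1 0.6 1.7] q [  3.  16. 112.   0.  53.  70.]
71 269 285 [569.5  82.9   7. ]
74 268 285 [567.5  82.4   7. ]
171 270 285 [503.   53.9   7. ]
174 270 285 [500.9  52.9   7. ]
(array([569.87560332,  82.91650977,   7.17118956]), [np.float64(0.09982130472767434), np.float64(0.09982130472762091)])
(array([499.77353312,  52.91268635,   3.30574128]), [np.float64(0.40207434278922916), np.float64(0.4020743427891607)])
t 2.25 pos [473.4  39.9 101.1] rot [-90.    0.  -66.6] w 60.0 -> shift cm [-0.1   9.81  0.01] turn about tool y -0.1 |d|mm 98
```

View pics/w2.png

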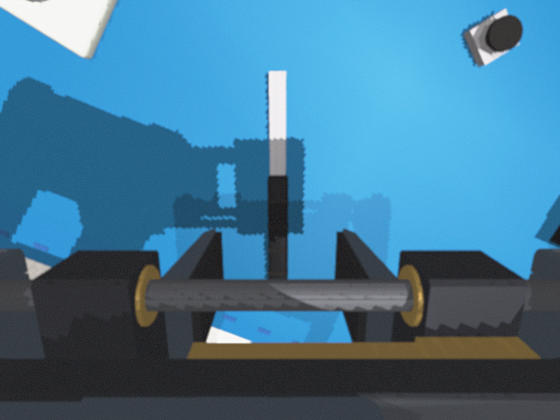

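```bash
python3 -m handwheel '[[5,[-0.1,5,0],0],[4,[-0.1,9,0],0],[4,[-0.1,9.7,0],0],[4,[-0.1,9.7,0],0],[1,[-0.1,9.7,0],0],[1,[-0.1,9.7,0],0],[1,[-0.1,9.7,0],0],[1,[-0.1,9.7,0],0],[1,[-0.1,9.7,0],0],[1,[-0.1,9.7,0],0]]' 40
python3 - <<'E'
from h import *
st()
E
```

```text
time_s: 3.25
ee_pos: [474.1, 40.9, 5.5]
ee_rot: [-89.8, -0.1, -66.6]
force: [-1.1, -0.0, 8.1]
gripper_width: 16.0
t 3.25 pos [474.1  40.9   5.5] rot [-8.982e+01 -5.000e-02 -6.660e+01] w 16.0 F [-1.1 -0.   8.1] q [  4.  23. 118.   0.  38.  70.]
```

```bash
python3 - <<'E'
from h import *
go(515,-215,220,-89.5)
E
python3 -m handwheel '[[1,[0,-5,0],0],[1,[0,-10,0],0],[1,[0,-10,0],0]]'
python3 - <<'E'
from h import *
grab("wrist","w3")
go(515,-215,220,-89.5)
E
```

```text
t 3.25 pos [474.1  40.9   5.5] rot [-89.8  -0.1 -66.6] w 16.0 -> shift cm [ 25.13 -21.45  -6.34] turn about tool y 22.9 |d|mm 336
time_s: 3.55
ee_pos: [478.4, 41.2, 111.6]
ee_rot: [-89.1, -0.3, -66.6]
force: [1.9, -0.4, -0.8]
gripper_width: 15.9
t 3.6 pos [476.3  41.1 108.9] rot [-89.4  -0.2 -66.6] w 15.5 -> shift cm [ 25.08 -11.08  -6.5 ] turn about tool y 22.9 |d|mm 282
```

View pics/w3.png

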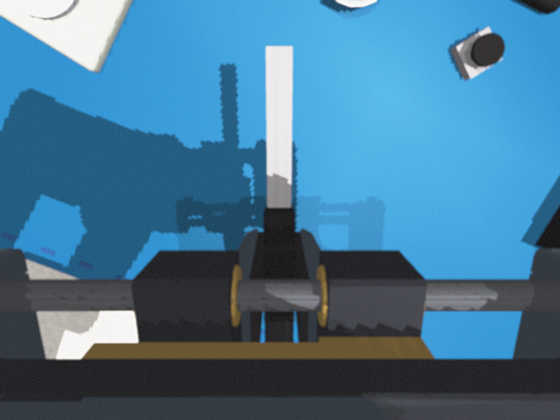

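```bash
python3 -m handwheel '[[1,[25.1,-11.1,-6.5],22.9],[1,[25.1,-11.1,-6.5],22.9],[1,[25.1,-11.1,-6.5],22.9],[1,[25.1,-11.1,-6.5],22.9],[1,[25.1,-11.1,-6.5],22.9],[1,[25.1,-11.1,-6.5],22.9],[1,[25.1,-11.1,-6.5],22.9],[1,[25.1,-11.1,-6.5],22.9],[1,[25.1,-11.1,-6.5],22.9]]'
python3 - <<'E'
from h import *
st()
grab("wrist","w4")
E
```

```text
time_s: 4.5
ee_pos: [514.0, -213.8, 218.4]
ee_rot: [-89.5, 0.2, -89.4]
force: [0.1, 0.2, -1.1]
gripper_width: 15.8
t 4.5 pos [ 514.  -213.8  218.4] rot [-89.53   0.17 -89.45] w 15.8 F [ 0.1  0.2 -1.1] q [-24.  16.  92.   0.  71.  65.]
```

View pics/w4.png

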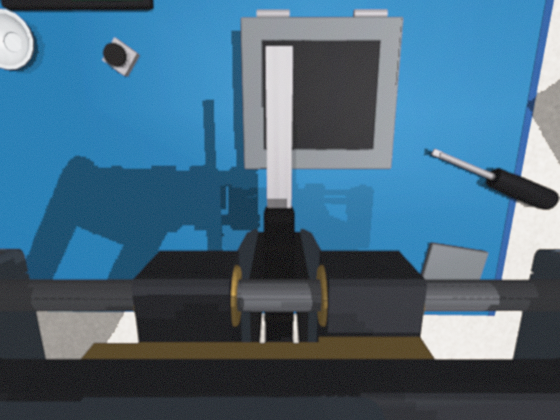

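```bash
python3 - <<'E'
from h import *
m,im=ld("w4"); t=vision.camera_model("top")
hs=cv2.cvtColor(im,cv2.COLOR_BGR2HSV)
g=((hs[...,1]<90)&(hs[...,2]>90)).astype(np.uint8); g[:16]=0;g[175:]=0;g[:,:236]=0;g[:,410:]=0
def line(pts,ax):
    pts=np.array(pts,float);l=cv2.fitLine(pts.astype(np.float32),cv2.DIST_HUBER,0,.01,.01).ravel();return l
L=[(np.where(g[v])[0][0],v) for v in range(30,160)]
Rr=[(np.where(g[v])[0][-1],v) for v in range(30,160)]
F=[(u,np.where(g[:,u])[0][-1]) for u in list(range(250,262))+list(range(300,385))]
B=[(u,np.where(g[:,u])[0][0]) for u in list(range(295,350))+list(range(390,396))]
ls=[line(x,0) for x in(L,Rr,F)]
def X(a,b):
    A=np.array([[a[0],-b[0]],[a[1],-b[1]]]);s=np.linalg.solve(A,np.array([b[2]-a[2],b[3]-a[3]]));return a[2]+s[0]*a[0],a[3]+s[0]*a[1]
fl=X(ls[0],ls[2]);fr=X(ls[1],ls[2]);print(fl,fr)
a=onz(m,fl[0]-.5,fl[1]+.5,42);b=onz(m,fr[0]+.5,fr[1]+.5,42);print(a.round(1),b.round(1),np.linalg.norm(a-b),"yaw",np.degrees(np.arctan2(-(a-b)[0],(a-b)[1])), "mid",((a+b)/2).round(1))
# side directions
for l in ls[:2]:
    p=onz(m,*X(l,[1,0,0,30]),42);q=onz(m,*X(l,[1,0,0,165]),42);d=p-q;print(p.round(1),q.round(1),np.degrees(np.arctan2(d[1],d[0])))
# height via top cam
for c,uv in((a,(245+385/4,110+318/4)),(b,(245+601/4,110+316/4))):
    print(tri([ray(t,*uv),ray(m,*(fl if c is a else fr))]))
E
```

```text
(np.float32(244.21803), np.float32(168.0)) (np.float32(390.1783), np.float32(168.0))
[ 539.1 -177.6   42. ] [ 540.5 -327.6   42. ] 149.97058095177883 yaw 0.5181404691037319 mid [ 539.8 -252.6   42. ]
[ 667.7 -177.    42. ] [ 542.7 -178.1   42. ] 0.5276449790273269
[ 668.9 -325.7   42. ] [ 544.1 -327.    42. ] 0.5835295998413711
(array([ 538.42558642, -177.61379644,   34.47068371]), [np.float64(0.37069215315455767), np.float64(0.3706921531546315)])
(array([ 540.0469095 , -330.26556748,   33.69259399]), [np.float64(0.5309487589173492), np.float64(0.5309487589174225)])
```

```bash
python3 - <<'E'
from h import *
m,im=ld("w4"); s=state();R=Rt(s)
for n in("w3","w4"):
    m,im=ld(n); f=None
    g=cv2.cvtColor(im,cv2.COLOR_BGR2HSV); k=((g[...,1]<60)&(g[...,2]>170)).astype(np.uint8); k[:30]=0;k[200:]=0;k[:,:262]=0;k[:,296:]=0
    vs=np.where(k.sum(1)>18)[0]; v=vs[0]; u=np.where(k[v+2])[0]; print(n,v,u[0],u[-1])
    E=m['extrinsics']; 
    # tool-frame camera: constant
    f=210/np.tan(np.radians(m['fov_y']/2)); d=np.array([(u.mean()-m['cx'])/f,-(v-.5-m['cy'])/f,-1])
    C=np.array([.17,-171.3,71.8]); lk=np.array([0,.96621,-.25776]); up=np.array([0,.25776,.96621]); # cam y axis in tool
    up=np.array([0,.25776,.96621]); x=np.array([1,0,0])
    D=d[0]*x+d[1]*up+(-d[2])*lk
    t=(104.9-C[2])/D[2]; print("tip tool",(C+t*D).round(1))
s=state();print(s['ee_pos'])
go(410,-253.8,60,-89.45)
E
```

```text
w3 46 266 292
tip tool [3.000e-01 1.000e-01 1.049e+02]
w4 46 266 291
tip tool [1.000e-01 1.000e-01 1.049e+02]
[ 514.21138182 -213.63709867  218.68490909]
t 4.55 pos [ 514.2 -213.6  218.7] rot [-89.5   0.1 -89.4] w 15.6 -> shift cm [  3.95  15.77 -10.6 ] turn about tool y 0.0 |d|mm 194
```

```bash
python3 -m handwheel '[[1,[2,5,-5],0],[1,[3.95,12,-10.6],0],[1,[3.95,15.8,-10.6],0],[1,[3.95,15.8,-10.6],0],[1,[3.95,15.8,-10.6],0],[1,[3.95,15.8,-10.6],0],[1,[3.95,15.8,-10.6],0]]'
python3 - <<'E'
from h import *
grab("wrist","w5");grab("top","t5");grab("scene","s5")
im=cv2.imread("pics/s5.png");cv2.imwrite("pics/s5c.png",cv2.resize(im[130:270,100:320],None,fx=3.6,fy=3.6,interpolation=2))
im=cv2.imread("pics/t5.png");cv2.imwrite("pics/t5c.png",cv2.resize(im[120:270,300:450],None,fx=4,fy=4,interpolation=2))
go(410,-253.8,28.5,-89.45)
E
```

```text
time_s: 5.25
ee_pos: [412.6, -254.3, 61.5]
ee_rot: [-89.3, 0.0, -89.3]
force: [0.2, 0.0, 0.0]
gripper_width: 15.6
t 5.4 pos [ 412.1 -254.3   61.4] rot [-89.3   0.  -89.3] w 15.7 -> shift cm [-0.05  3.28 -0.25] turn about tool y 0.1 |d|mm 33
```

View pics/w5.png

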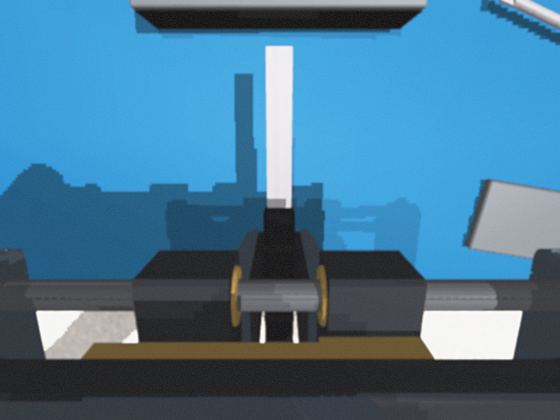

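View pics/t5c.png

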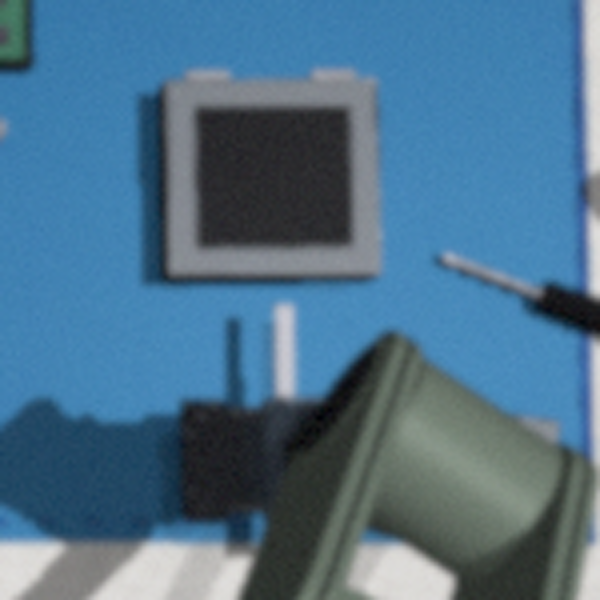

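View pics/s5c.png

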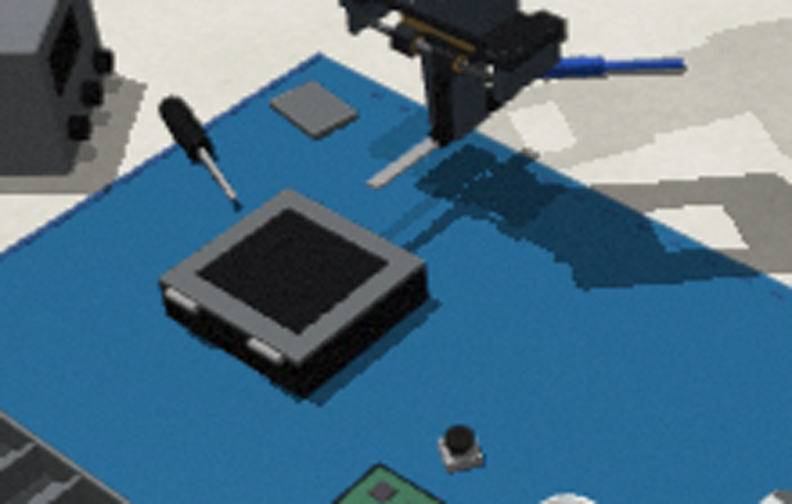

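```bash
python3 - <<'E'
from h import *
m5,_=ld("w5");t,_=ld("t5");s,_=ld("s5")
print(tri([ray(t,371.2,196.2),ray(s,204.4,181.2)]))
print(tri([ray(m5,279,45.5),ray(s,204.4,181.2)]))
# front lid edge
print(onz(m5,131,8,42),onz(m5,425,8,42))
E
```

```text
(array([ 514.41781584, -252.91205783,   64.32010275]), [np.float64(3.6288887623156607), np.float64(3.628888762315488)])
(array([ 515.15286408, -251.40623922,   64.93850111]), [np.float64(3.0405245259730638), np.float64(3.04052452597317)])
[ 538.54049579 -178.89905123   42.        ] [ 540.09395436 -327.03218176   42.        ]
```

```bash
python3 -m handwheel '[[1,[0,3.4,0],0],[1,[0,3.4,0],0],[1,[0,3.4,0],0],[1,[0,3.4,0],0]]'
python3 - <<'E'
from h import *
go(451,-253.6,27.5,-89.45)
grab("wrist","w6")
E
```

```text
time_s: 5.8
ee_pos: [413.3, -254.7, 28.5]
ee_rot: [-89.2, -0.0, -89.3]
force: [-0.5, 0.2, -0.1]
gripper_width: 15.5
t 5.8 pos [ 413.3 -254.7   28.5] rot [-89.2  -0.  -89.3] w 15.5 -> shift cm [-0.06  0.16  3.77] turn about tool y 0.1 |d|mm 38
```

View pics/w6.png

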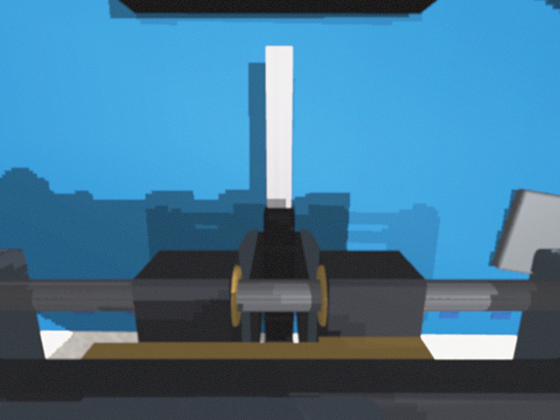

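Insert the tip ~16 mm into the notch, slowly.

```bash
python3 -m handwheel '[[1,[-0.05,0.15,1],0],[1,[-0.05,0.15,2],0],[1,[-0.05,0.15,2.6],0],[1,[-0.05,0.15,3.2],0],[1,[-0.05,0.15,3.8],0],[1,[-0.05,0.15,3.8],0]]'
python3 - <<'E'
from h import *
st()
grab("wrist","w7");grab("scene","s7")
im=cv2.imread("pics/s7.png");cv2.imwrite("pics/s7c.png",cv2.resize(im[130:270,100:320],None,fx=3.6,fy=3.6,interpolation=2))
E
```

```text
time_s: 6.45
ee_pos: [452.3, -253.9, 27.6]
ee_rot: [-89.1, -0.1, -89.3]
force: [0.7, 0.2, -0.7]
gripper_width: 15.9
t 6.45 pos [ 452.3 -253.9   27.6] rot [-8.914e+01 -8.000e-02 -8.931e+01] w 15.9 F [ 0.7  0.2 -0.7] q [-31.  24. 112.   1.  43.  58.]
```

View pics/w7.png

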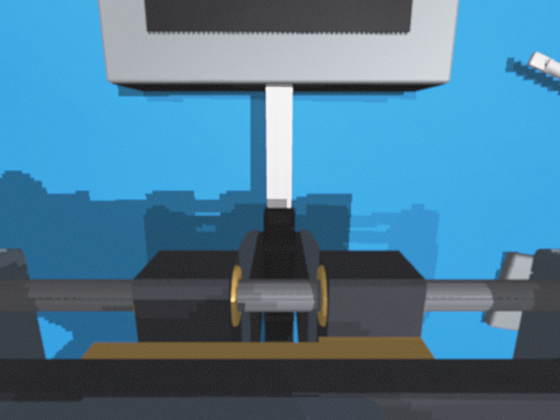

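View pics/s7c.png

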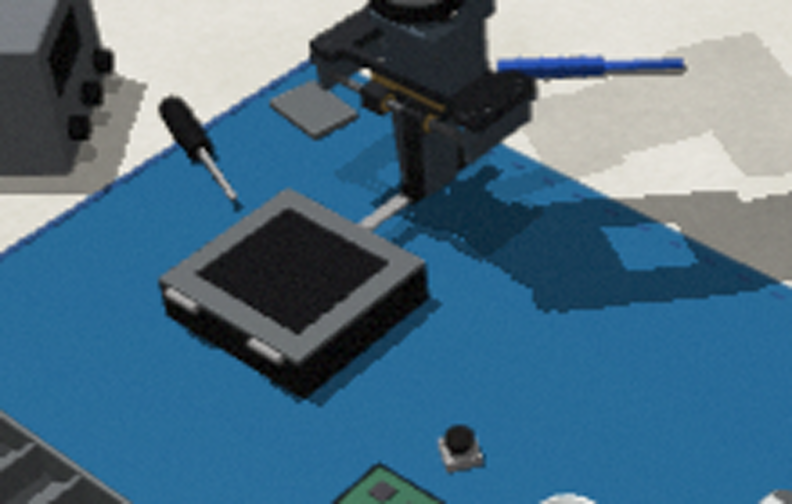

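```bash
python3 -m handwheel '[[1,[0,-0.45,0],0],[1,[0,-1.68,0.06],0],[1,[0,-2.89,0.25],0],[1,[0,-4.08,0.55],0],[1,[0,-5.24,0.97],0],[1,[0,-6.35,1.51],0],[1,[0,-7.4,2.15],0],[1,[0,-8.37,2.89],0],[1,[0,-9.27,3.73],0],[1,[0,-10.08,4.65],0]]'
python3 - <<'E'
from h import *
st()
grab("wrist","w8");grab("scene","s8")
im=cv2.imread("pics/s8.png");cv2.imwrite("pics/s8c.png",cv2.resize(im[110:270,100:320],None,fx=3.6,fy=3.6,interpolation=2))
E
```

```text
time_s: 7.55
ee_pos: [497.0, -253.0, 129.6]
ee_rot: [-89.2, -0.0, -89.3]
force: [-0.5, -1.0, -0.8]
gripper_width: 15.6
t 7.55 pos [ 497.  -253.   129.6] rot [-8.920e+01 -5.000e-02 -8.933e+01] w 15.6 F [-0.5 -1.  -0.8] q [-28.  20. 100.   0.  59.  61.]
```

View pics/w8.png

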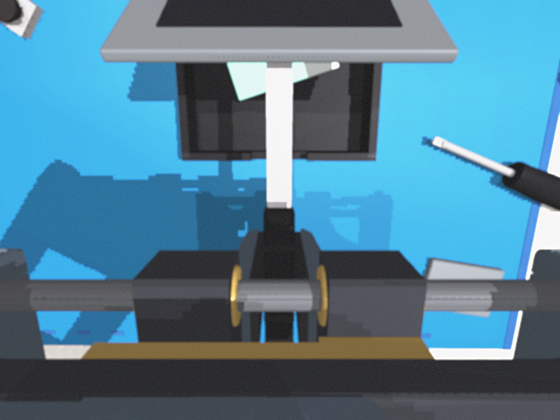

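View pics/s8c.png

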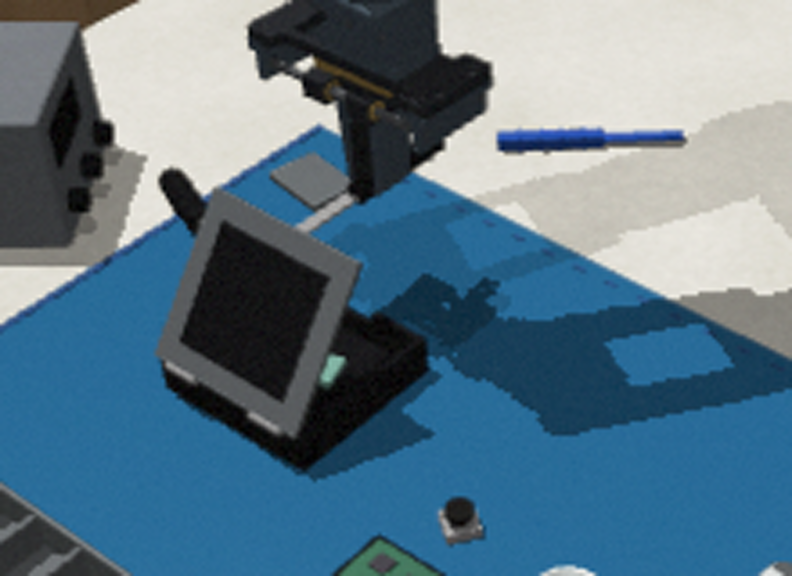

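```bash
python3 -m handwheel '[[1,[0,-0.72,1.0],0],[1,[0,-1.33,2.07],0],[1,[0,-1.83,3.19],0],[1,[0,-2.22,4.36],0],[1,[0,-2.49,5.56],0],[1,[0,-2.64,6.78],0],[1,[0,-2.66,8.01],0],[1,[0,-2.57,9.23],0],[1,[0,-2.35,10.44],0],[1,[0,-2.01,11.63],0]]'
python3 - <<'E'
from h import *
st()
grab("wrist","w9");grab("scene","s9")
im=cv2.imread("pics/s9.png");cv2.imwrite("pics/s9c.png",cv2.resize(im[110:270,100:320],None,fx=3.6,fy=3.6,interpolation=2))
E
```

```text
time_s: 8.65
ee_pos: [615.6, -252.0, 152.0]
ee_rot: [-89.0, -0.1, -89.3]
force: [-0.3, -0.9, -1.2]
gripper_width: 15.6
t 8.65 pos [ 615.6 -252.   152. ] rot [-89.01  -0.14 -89.29] w 15.6 F [-0.3 -0.9 -1.2] q [-23.  28.  83.   0.  68.  66.]
```

View pics/w9.png

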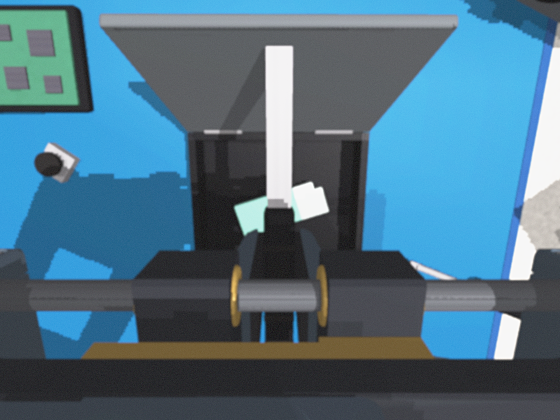

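View pics/s9c.png

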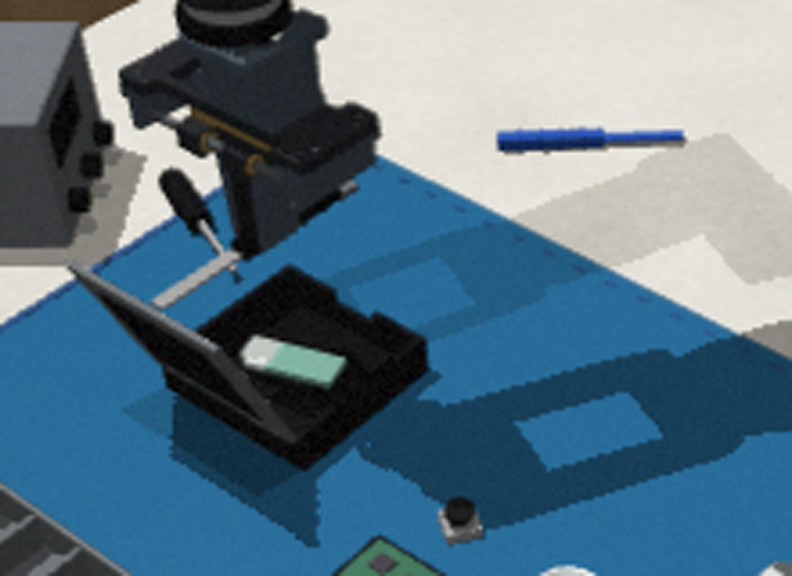

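```bash
python3 - <<'E'
from h import *
go(450,-100,150,-85)
E
```

```text
t 8.75 pos [ 615.8 -251.8  151.2] rot [-89.   -0.1 -89.3] w 15.5 -> shift cm [-15.39  -0.19 -16.38] turn about tool y -4.3 |d|mm 225
```

```bash
python3 -m handwheel '[[1,[0,0,-5],0],[1,[-2,0,-9],0],[1,[-6,0,-12],0],[1,[-10,0,-15],-2],[1,[-15.4,0,-16.4],-4.3],[1,[-15.4,0,-16.4],-4.3],[1,[-15.4,0,-16.4],-4.3]]'
python3 - <<'E'
from h import *
go(450,-100,6,-85)
grab("scene","s10")
im=cv2.imread("pics/s10.png");cv2.imwrite("pics/s10c.png",cv2.resize(im[110:270,100:320],None,fx=3.6,fy=3.6,interpolation=2))
E
```

```text
time_s: 9.45
ee_pos: [449.5, -99.1, 148.6]
ee_rot: [-89.0, -0.2, -84.8]
force: [0.8, -0.9, -0.8]
gripper_width: 15.6
t 9.45 pos [449.5 -99.1 148.6] rot [-89.   -0.2 -84.8] w 15.6 -> shift cm [ 0.04 14.26 -0.2 ] turn about tool y 0.2 |d|mm 143
```

View pics/s10c.png

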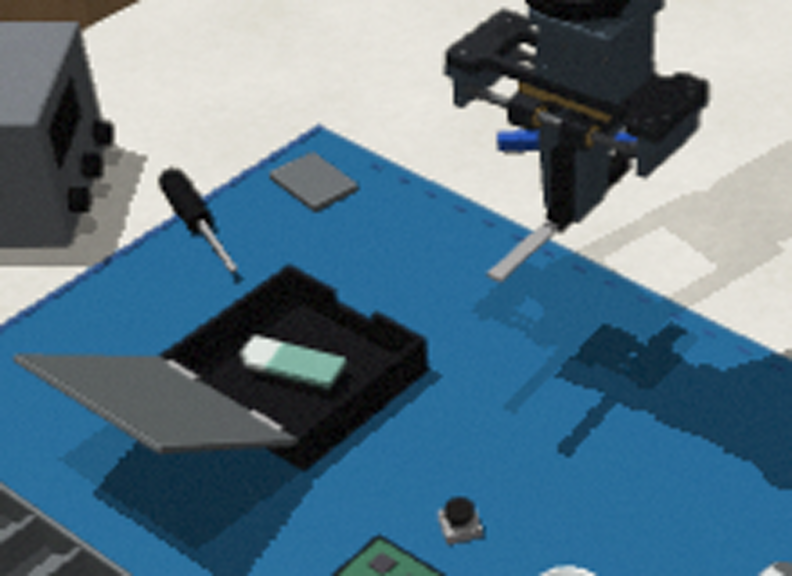

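```bash
python3 -m handwheel '[[1,[0,5,0],0],[1,[0,10,0],0],[1,[0,12.5,0],0],[1,[0,13.5,0],0],[1,[0,14,0],0],[1,[0,14.1,0],0],[1,[0,14.2,0],0],[1,[0,14.2,0],0]]'
python3 - <<'E'
from h import *
st()
E
```

```text
time_s: 10.3
ee_pos: [453.8, -100.8, 7.6]
ee_rot: [-88.8, -0.3, -84.9]
force: [-0.1, -0.6, -0.3]
gripper_width: 15.8
t 10.3 pos [ 453.8 -100.8    7.6] rot [-88.85  -0.29 -84.9 ] w 15.8 F [-0.1 -0.6 -0.3] q [-14.  22. 120.   0.  37.  71.]
```

```bash
python3 -m handwheel '[[1,[0,0.1,0],0],[1,[0,0.2,0],0],[1,[0,0.2,0],0],[1,[0,0.2,0],0]]'
```

```text
time_s: 10.7
ee_pos: [454.6, -101.0, 6.2]
ee_rot: [-88.7, -0.3, -84.9]
force: [1.5, 0.1, 4.1]
gripper_width: 15.8
```

```bash
python3 -m handwheel '[[2.2,[0,0,0],0],[3,[0,0,0],0],[4.5,[0,0,0],0],[4.5,[0,0,0],0],[4.5,[0,-3,0],0],[5,[0,-8,0],0],[5,[0,-12,0],0],[5,[0,-12,0],0]]'
python3 - <<'E'
from h import *
st()
grab("wrist","w11");grab("top","t11")
go(560,-240,200,-90)
E
```

```text
time_s: 11.5
ee_pos: [455.6, -101.4, 131.3]
ee_rot: [-88.1, -0.5, -84.9]
force: [0.2, -0.0, -0.5]
gripper_width: 50.1
t 11.5 pos [ 455.6 -101.4  131.3] rot [-88.11  -0.54 -84.9 ] w 50.1 F [ 0.2 -0.  -0.5] q [-14.  12. 112.   0.  54.  71.]
t 11.6 pos [ 452.1 -100.6  126.7] rot [-88.7  -0.4 -84.9] w 49.9 -> shift cm [14.89 -7.01  9.67] turn about tool y 5.1 |d|mm 191
```

View pics/w11.png

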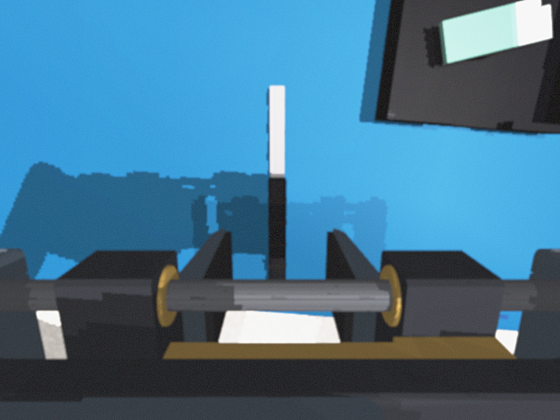

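```bash
python3 - <<'E'
from h import *
m,im=ld("w11")
a=onz(m,443,42,23);b=onz(m,551,18,23);print(a,b,np.degrees(np.arctan2(*(b-a)[:2][::-1])))
a=onz(m,449,63,23);b=onz(m,545,40,23);print(a,b,np.degrees(np.arctan2(*(b-a)[:2][::-1])))
print('blade',onz(m,277,86,7),onz(m,277,178,7))
go(625,-310,160,16)
E
```

```text
[ 599.29262432 -216.04232774   23.        ] [ 623.12915589 -294.3106201    23.        ] -73.06193732329237
[ 584.95352602 -223.62867861   23.        ] [ 607.74756023 -293.80887113   23.        ] -72.00656699512699
blade [558.29945964 -92.41494725   7.        ] [482.30834151 -99.03043009   7.        ]
t 11.6 pos [ 452.1 -100.6  126.7] rot [-88.7  -0.4 -84.9] w 49.9 -> shift cm [22.42 -2.83 15.43] turn about tool y -100.9 |d|mm 274
```

```bash
python3 -m handwheel '[[5,[22.4,-3,15.4],-102.4],[5,[22.4,-3,15.4],-102.4],[5,[22.4,-3,15.4],-102.4],[5,[22.4,-3,15.4],-102.4],[5,[22.4,-3,15.4],-102.4],[5,[22.4,-3,15.4],-102.4],[5,[22.4,-3,15.4],-102.4],[5,[22.4,-3,15.4],-102.4],[5,[22.4,-3,15.4],-102.4],[5,[22.4,-3,15.4],-102.4]]'
python3 - <<'E'
from h import *
go(625,-310,160,17.5)
E
```

```text
time_s: 12.6
ee_pos: [623.6, -309.4, 158.3]
ee_rot: [-90.1, -1.1, 1.4]
force: [-0.5, 0.4, -0.1]
gripper_width: 49.9
t 12.6 pos [ 623.6 -309.4  158.3] rot [-90.1  -1.1   1.4] w 49.9 -> shift cm [ 0.14 -0.16 -0.06] turn about tool y -16.1 |d|mm 2
```

```bash
python3 -m handwheel '[[5,[0,0,0],-16.1],[5,[0,0,0],-16.1],[5,[0,0,0],-16.1],[5,[0,0,0],-16.1]]'
python3 - <<'E'
from h import *
st()
grab("wrist","w12")
E
```

```text
time_s: 13.0
ee_pos: [623.0, -309.1, 156.4]
ee_rot: [-90.3, -0.9, 17.3]
force: [-0.7, -1.4, -0.6]
gripper_width: 50.1
t 13.0 pos [ 623.  -309.1  156.4] rot [-90.28  -0.87  17.33] w 50.1 F [-0.7 -1.4 -0.6] q [-28.  31.  78.   0.  71. -45.]
```

View pics/w12.png

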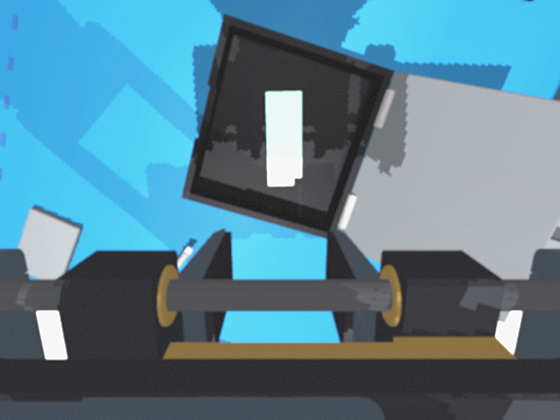

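```bash
cat > plate.py <<'E'
from h import *
def meas(n,z=23,box=(250,70,320,230),verb=True):
    m,im=ld(n); g=cv2.cvtColor(im,cv2.COLOR_BGR2GRAY)
    x0,y0,x1,y1=box; k=np.zeros_like(g); k[y0:y1,x0:x1]=g[y0:y1,x0:x1]>150
    k=cv2.morphologyEx(k.astype(np.uint8),cv2.MORPH_OPEN,np.ones((3,3)))
    c=max(cv2.findContours(k,cv2.RETR_EXTERNAL,cv2.CHAIN_APPROX_NONE)[0],key=cv2.contourArea)
    r=cv2.minAreaRect(c); b=cv2.boxPoints(r); 
    w=[onz(m,*p,z) for p in b]
    print("img",r); 
    for p,q in zip(b,w): print(p.round(1),q.round(1))
    return m,c,b,w
if __name__=="__main__":
    m,c,b,w=meas("w12")
    w=np.array(w); cen=w.mean(0); print("centre",cen.round(1),[np.linalg.norm(w[i]-w[(i+1)%4]).round(1) for i in range(4)])
    for i in range(4): d=w[(i+1)%4]-w[i]; print(np.degrees(np.arctan2(d[1],d[0])).round(1))
E
python3 plate.py
```

```text
img ((283.5782470703125, 138.42733764648438), (95.36894226074219, 36.344627380371094), 89.09062194824219)
[264.7  91. ] [ 584.5 -221.3   23. ]
[301.   90.5] [ 613.6 -211.8   23. ]
[302.5 185.8] [ 640.6 -289.    23. ]
[266.2 186.4] [ 609.2 -299.2   23. ]
centre [ 612.  -255.3   23. ] [np.float64(30.7), np.float64(81.8), np.float64(32.9), np.float64(81.7)]
18.2
-70.8
-162.0
107.6
```

```bash
python3 - <<'E'
from h import *
m,im=ld("w12"); g=cv2.cvtColor(im,cv2.COLOR_BGR2GRAY).astype(float)
L=[];R=[]
for v in range(96,172,4):
    row=g[v,250:320]; d=np.diff(row); L.append((250.5+np.argmax(d[:35]),v)); R.append((285.5+np.argmin(d[35:]),v))
print([l[0] for l in L],[r[0] for r in R])
pl=np.polyfit([v for _,v in L],[u for u,_ in L],1);pr=np.polyfit([v for _,v in R],[u for u,_ in R],1)
for v in (92,138,185): 
    a=onz(m,np.polyval(pl,v),v,23);b=onz(m,np.polyval(pr,v),v,23);print(v,a.round(1),b.round(1),np.linalg.norm(a-b).round(1),((a+b)/2).round(1))
a=onz(m,np.polyval(pl,92),92,23);b=onz(m,np.polyval(pl,185),185,23);print(np.degrees(np.arctan2(*(b-a)[:2][::-1])))
a=onz(m,np.polyval(pr,92),92,23);b=onz(m,np.polyval(pr,185),185,23);print(np.degrees(np.arctan2(*(b-a)[:2][::-1])))
for u in (275,283,290):
    col=g[70:220,u]; d=np.diff(col); t=70.5+np.argmax(d[:50]); e=120.5+np.argmin(d[50:]); print(u,t,e,onz(m,u,t,23).round(1),onz(m,u,e,23).round(1))
E
```

```text
[np.float64(264.5), np.float64(264.5), np.float64(264.5), np.float64(264.5), np.float64(264.5), np.float64(265.5), np.float64(265.5), np.float64(265.5), np.float64(265.5), np.float64(265.5), np.float64(265.5), np.float64(265.5), np.float64(265.5), np.float64(265.5), np.float64(266.5), np.float64(266.5), np.float64(265.5), np.float64(266.5), np.float64(266.5)] [np.float64(301.5), np.float64(301.5), np.float64(301.5), np.float64(301.5), np.float64(301.5), np.float64(301.5), np.float64(301.5), np.float64(301.5), np.float64(301.5), np.float64(301.5), np.float64(301.5), np.float64(301.5), np.float64(301.5), np.float64(301.5), np.float64(301.5), np.float64(301.5), np.float64(302.5), np.float64(302.5), np.float64(301.5)]
92 [ 584.5 -222.2   23. ] [ 614.3 -212.9   23. ] 31.2 [ 599.4 -217.5   23. ]
138 [ 596.4 -258.2   23. ] [ 626.5 -248.9   23. ] 31.5 [ 611.5 -253.6   23. ]
185 [ 609.5 -297.8   23. ] [ 639.9 -288.5   23. ] 31.7 [ 624.7 -293.1   23. ]
-71.68686719116441
-71.32942579528485
275 90.5 186.5 [ 592.7 -218.3   23. ] [ 616.9 -297.    23. ]
283 90.5 186.5 [ 599.1 -216.3   23. ] [ 623.8 -294.8   23. ]
290 90.5 185.5 [ 604.8 -214.6   23. ] [ 629.6 -292.1   23. ]
```

```bash
python3 - <<'E'
from h import *
go(625.8,-298,90,18.5)
E
```

```text
t 13.05 pos [ 623.2 -309.1  156.9] rot [-90.3  -0.9  17.4] w 50.1 -> shift cm [0.48 6.69 1.02] turn about tool y -1.1 |d|mm 68
```

```bash
python3 -m handwheel '[[5,[0.5,5,1],-1.1],[5,[0.5,6.7,1],-1.1],[5,[0.5,6.7,1],-1.1],[5,[0.5,6.7,1],-1.1],[5,[0.5,6.7,1],-1.1]]'
python3 - <<'E'
from h import *
st()
grab("wrist","w13")
E
```

```text
time_s: 13.55
ee_pos: [627.2, -299.0, 91.8]
ee_rot: [-90.5, -1.0, 18.4]
force: [1.2, -0.8, 0.0]
gripper_width: 49.8
t 13.55 pos [ 627.2 -299.    91.8] rot [-90.48  -1.04  18.42] w 49.8 F [ 1.2 -0.8  0. ] q [-27.  33.  83.   0.  63. -45.]
```

View pics/w13.png

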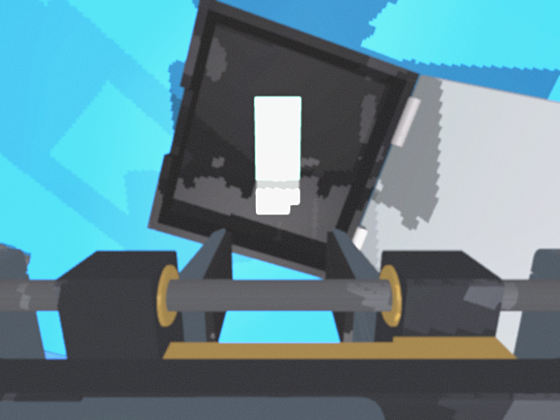

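```bash
python3 - <<'E'
from h import *
def edges(n,box,vs):
    m,im=ld(n); g=cv2.cvtColor(im,cv2.COLOR_BGR2GRAY).astype(float)
    def half(a,off,rise):   # half-level crossing
        lo,hi=np.median(a[:5] if rise else a[-5:]),np.median(a[-5:] if rise else a[:5]); t=(lo+hi)/2
        b=a if rise else a[::-1]; i=np.where(b>t)[0][0]; x=i-1+(t-b[i-1])/(b[i]-b[i-1]); return off+(x if rise else len(a)-1-x)
    uL,uR,vT,vB=box
    L=[(half(g[v,uL-12:uL+12],uL-12,True),v) for v in vs];R=[(half(g[v,uR-12:uR+12],uR-12,False),v) for v in vs]
    T=[(u,half(g[vT-12:vT+12,u],vT-12,True)) for u in range(uL+5,uR-4,3)]
    B=[(u,half(g[vB-10:vB+10,u],vB-10,False)) for u in range(uL+5,uR-14,3)]
    f=lambda P,sw: cv2.fitLine(np.array(P,np.float32),cv2.DIST_HUBER,0,.01,.01).ravel()
    l=[f(P,0) for P in(L,R,T,B)]
    def X(a,b):
        s=np.linalg.solve(np.array([[a[0],-b[0]],[a[1],-b[1]]]),[b[2]-a[2],b[3]-a[3]]);return a[2:]+s[0]*a[:2]
    return m,[X(l[0],l[2]),X(l[1],l[2]),X(l[1],l[3]),X(l[0],l[3])]
m1,c1=edges("w12",(265,301,91,186),range(97,150,3)); m2,c2=edges("w13",(255,301,97,214),range(105,170,3))
P=[]
for a,b in zip(c1,c2): p,r=tri([ray(m1,*a),ray(m2,*b)]); P.append(p); print(a.round(1),b.round(1),p.round(1),np.round(r,2), onz(m2,*b,23).round(1))
for z in(23,27):
    Q=np.array([onz(m2,*b,z) for b in c2]); print(z,"cen",Q.mean(0).round(1),[np.linalg.norm(Q[i]-Q[(i+1)%4]).round(1) for i in range(4)], np.degrees(np.arctan2(*((Q[2]+Q[3]-Q[0]-Q[1])[:2][::-1]))).round(2))
E
```

```text
[264.4  90.8] [253.7  95.8] [ 584.3 -221.2   22.5] [0.01 0.01] [ 584.3 -221.2   23. ]
[301.8  90.1] [301.1  95.8] [ 614.5 -210.8   18. ] [0.02 0.02] [ 614.2 -211.2   23. ]
[301.8 185.9] [299.  214.2] [ 640.2 -289.4   22.1] [0.01 0.01] [ 640.  -289.2   23. ]
[266.8 186.5] [255.4 214.3] [ 609.8 -299.1   23.1] [0. 0.] [ 609.8 -299.1   23. ]
23 cen [ 612.1 -255.2   23. ] [np.float64(31.5), np.float64(82.1), np.float64(31.8), np.float64(82.0)] -71.8
27 cen [ 611.9 -254.8   27. ] [np.float64(31.0), np.float64(80.8), np.float64(31.3), np.float64(80.6)] -71.8
```

```bash
python3 - <<'E'
from h import *
go(605.1,-234.3,90,18.2)
go(605.1,-234.3,12,18.2)
E
```

```text
t 13.6 pos [ 627.2 -299.    91.9] rot [-90.5  -1.   18.4] w 50.1 -> shift cm [-0.05  0.13  6.83] turn about tool y 0.2 |d|mm 68
t 13.6 pos [ 627.2 -299.    91.9] rot [-90.5  -1.   18.4] w 50.1 -> shift cm [-0.2   7.93  6.9 ] turn about tool y 0.2 |d|mm 105
```

```bash
python3 -m handwheel '[[5,[-0.1,0.1,4],0.2],[5,[-0.1,0.5,6.85],0.2],[5,[-0.1,3,6.9],0.2],[5,[-0.1,5,6.9],0.2],[5,[-0.1,5,6.9],0.2],[5,[-0.1,5,6.9],0.2]]'
python3 - <<'E'
from h import *
st()
grab("wrist","w14"); grab("scene","s14")
im=cv2.imread("pics/s14.png");cv2.imwrite("pics/s14c.png",cv2.resize(im[110:270,100:320],None,fx=3.6,fy=3.6,interpolation=2))
go(605.1,-234.3,12,18.2)
E
```

```text
time_s: 14.2
ee_pos: [606.2, -234.4, 42.6]
ee_rot: [-90.6, -1.1, 18.2]
force: [0.4, -0.9, -0.1]
gripper_width: 50.0
t 14.2 pos [ 606.2 -234.4   42.6] rot [-90.56  -1.13  18.21] w 50.0 F [ 0.4 -0.9 -0.1] q [-22.  32.  93.   0.  53. -41.]
t 14.3 pos [ 606.6 -234.6   43.2] rot [-90.6  -1.2  18.2] w 50.3 -> shift cm [-0.2   3.11  0.11] turn about tool y 0.0 |d|mm 31
```

View pics/w14.png

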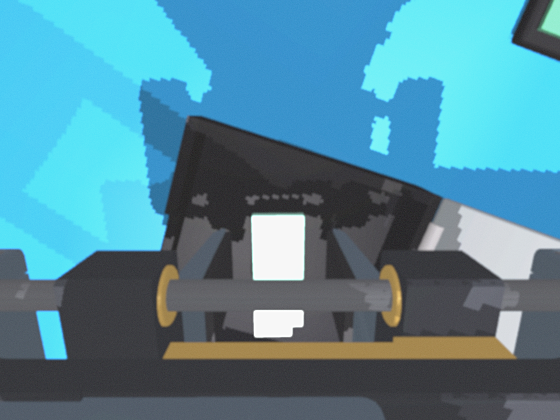

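View pics/s14c.png

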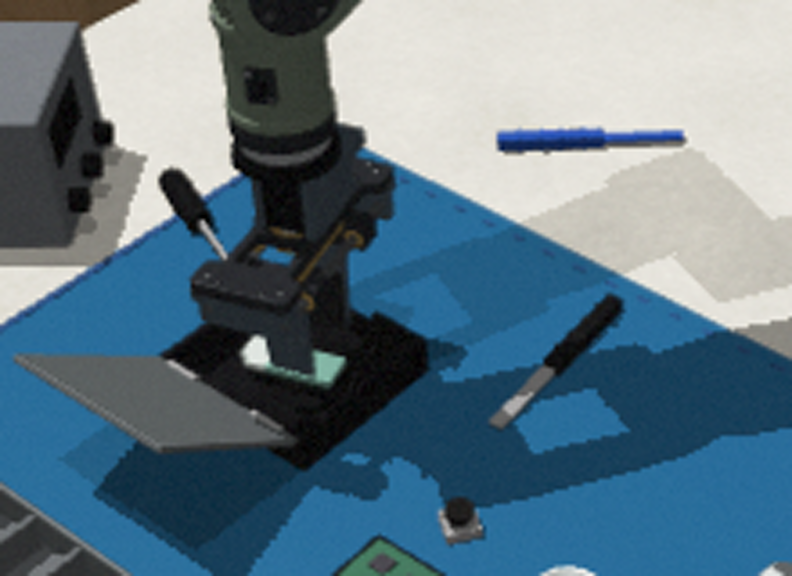

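```bash
python3 -m handwheel '[[5,[-0.1,2,0.1],0],[5,[-0.1,3.2,0.1],0],[5,[-0.1,3.2,0.1],0],[3.6,[-0.1,3.2,0.1],0],[3.2,[-0.1,3.2,0.1],0],[2.5,[-0.1,3.2,0.1],0],[2.5,[-0.1,3.2,0.1],0],[2.5,[-0.1,3.2,0.1],0],[2.5,[-0.1,3.2,0.1],0],[2.5,[-0.1,3.2,0.1],0]]' 20
python3 - <<'E'
from h import *
st()
E
```

```text
time_s: 15.3
ee_pos: [605.1, -234.8, 11.7]
ee_rot: [-90.6, -1.1, 18.2]
force: [-4.4, -2.3, 3.4]
gripper_width: 29.6
t 15.3 pos [ 605.1 -234.8   11.7] rot [-90.63  -1.08  18.23] w 29.6 F [-4.4 -2.3  3.4] q [-22.  34.  95.   0.  50. -41.]
```

```bash
python3 -m handwheel '[[2.5,[0,-1,0],0],[2.5,[0,-3,0],0],[2.5,[0,-6,0],0],[2.5,[0,-9,0],0],[2.5,[0,-12,0],0],[2.5,[0,-13,0],0],[2.5,[0,-13,0],0],[2.5,[0,-13,0],0]]'
python3 - <<'E'
from h import *
st()
grab("wrist","w15"); grab("scene","s15");grab("top","t15")
im=cv2.imread("pics/s15.png");cv2.imwrite("pics/s15c.png",cv2.resize(im[50:250,80:320],None,fx=3,fy=3,interpolation=2))
im=cv2.imread("pics/t15.png");cv2.imwrite("pics/t15c.png",cv2.resize(im[100:280,110:460],None,fx=2.2,fy=2.2,interpolation=2))
E
```

```text
time_s: 16.1
ee_pos: [601.7, -233.8, 140.7]
ee_rot: [-90.6, -1.0, 18.2]
force: [0.2, -0.3, -1.1]
gripper_width: 29.9
t 16.1 pos [ 601.7 -233.8  140.7] rot [-90.56  -1.02  18.23] w 29.9 F [ 0.2 -0.3 -1.1] q [-22.  27.  87.   0.  65. -41.]
```

View pics/w15.png

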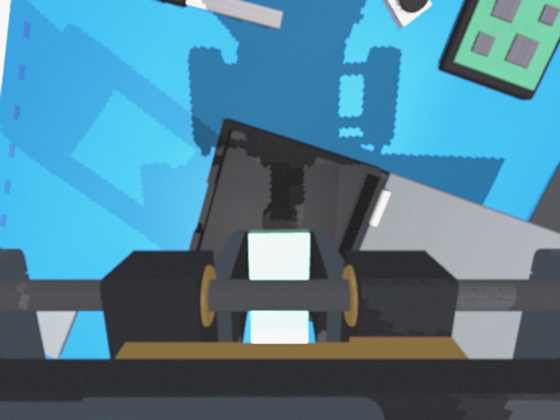

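View pics/s15c.png

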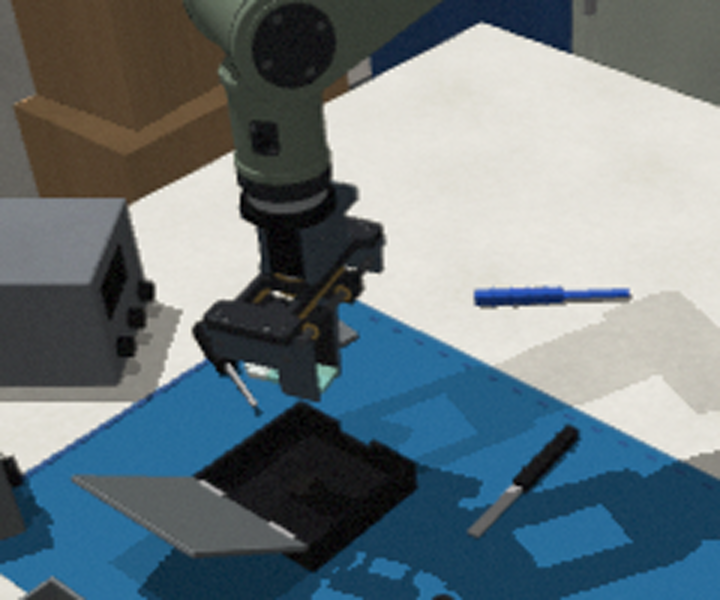

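View pics/t15c.png

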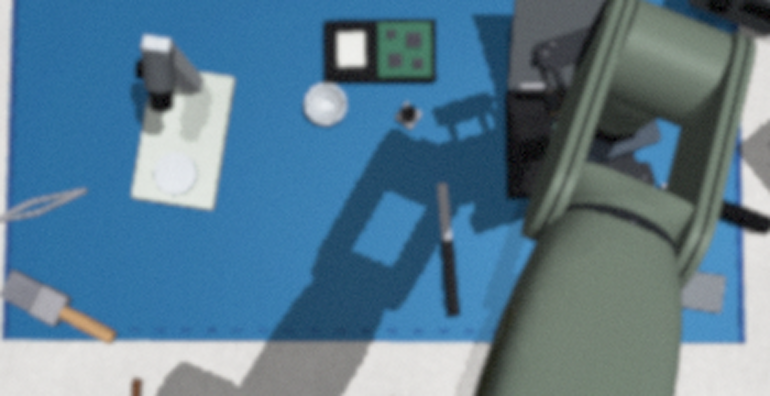

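```bash
python3 - <<'E'
from h import *
go(585,140,150,18.2)
E
```

```text
t 16.25 pos [ 601.4 -233.8  139.7] rot [-90.5  -0.9  18.2] w 29.4 -> shift cm [10.14 -1.17 36.01] turn about tool y 0.0 |d|mm 374
```

```bash
python3 -m handwheel '[[2.5,[0.5,-0.1,1.8],0],[2.5,[1.4,-0.2,5],0],[2.5,[2.6,-0.3,9.3],0],[2.5,[3.9,-0.5,13.8],0],[2.5,[5.2,-0.6,18.4],0],[2.5,[6.5,-0.8,23],0],[2.5,[7.7,-0.9,27.4],0],[2.5,[8.8,-1,31.3],0],[2.5,[9.6,-1.1,34.2],0],[2.5,[10.1,-1.2,36],0]]'
python3 -m handwheel '[[2.5,[0,0,0],0],[2.5,[0,0,0],0]]'
python3 - <<'E'
from h import *
st()
grab("wrist","w16"); grab("top","t16");grab("scene","s16")
im=cv2.imread("pics/t16.png");cv2.imwrite("pics/t16c.png",cv2.resize(im[100:220,120:260],None,fx=5,fy=5,interpolation=2))
E
```

```text
time_s: 17.25
ee_pos: [583.1, 143.3, 149.5]
ee_rot: [-90.4, -0.8, 18.4]
force: [0.7, -0.2, -0.5]
gripper_width: 30.1
time_s: 17.45
ee_pos: [582.1, 143.9, 148.8]
ee_rot: [-90.4, -0.7, 18.5]
force: [-0.2, -0.3, -0.7]
gripper_width: 30.1
t 17.45 pos [582.1 143.9 148.8] rot [-90.42  -0.74  18.47] w 30.1 F [-0.2 -0.3 -0.7] q [13. 23. 93. -0. 64. -5.]
```

View pics/w16.png

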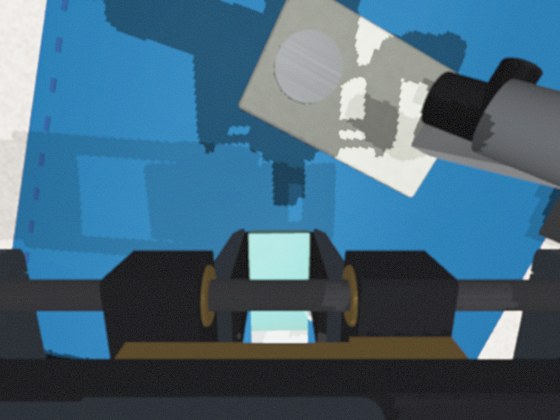

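View pics/t16c.png

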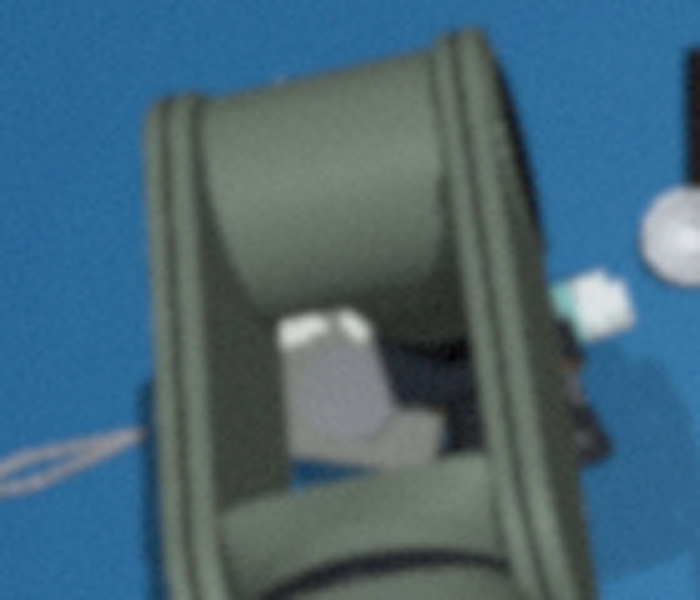

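```bash
python3 - <<'E'
from h import *
m,im=ld("w16"); t,_=ld("t15"); sc,si=ld("scene0") if False else ld("s15")
hs=cv2.cvtColor(im,cv2.COLOR_BGR2HSV); blue=((hs[...,0]>90)&(hs[...,0]<125)&(hs[...,1]>110))
# long edge: for each column, last non-blue row going down from inside base
P=[]
for u in range(250,400,3):
    v=int(107+(u-239)*0.52)-12
    while not blue[v,u]: v+=1
    P.append((u,v-.5))
l=cv2.fitLine(np.array(P,np.float32),cv2.DIST_HUBER,0,.01,.01).ravel()
a=onz(m,*(l[2:]-l[:2]*70),12);b=onz(m,*(l[2:]+l[:2]*70),12);print("long edge",a.round(1),b.round(1),np.degrees(np.arctan2(*(b-a)[:2][::-1])))
Q=[]
for v in range(10,100,3):
    u=int(239+(107-v)*0.46)+12
    while not blue[v,u]: u-=1
    Q.append((u+.5,v))
k=cv2.fitLine(np.array(Q,np.float32),cv2.DIST_HUBER,0,.01,.01).ravel()
c=onz(m,*(k[2:]-k[:2]*40),12);d=onz(m,*(k[2:]+k[:2]*40),12);print("short",c.round(1),d.round(1),np.degrees(np.arctan2(*(d-c)[:2][::-1])))
s=np.linalg.solve(np.array([[l[0],-k[0]],[l[1],-k[1]]]),k[2:]-l[2:]);cn=l[2:]+s[0]*l[:2];C=onz(m,*cn,12);print("corner",cn,C.round(1))
# stage from dims: corner at stand (-40,-55)
th=np.arctan2(*(b-a)[:2][::-1]);ex=np.array([np.cos(th),np.sin(th)]);ey=np.array([-ex[1],ex[0]]);print("stage from corner",C[:2]+40*ex+55*ey)
big=cv2.resize(im[0:150,220:420],None,fx=4,fy=4,interpolation=cv2.INTER_CUBIC);cv2.imwrite("pics/w16c.png",big)
print("top stage",onz(t,189.1,178.6,18), onz(m,308,66,18))
print("tri",tri([ray(t,189.1,178.6),ray(m,308,66)]))
im=cv2.imread("pics/scene0.png"); cv2.imwrite("pics/sc0s.png",cv2.resize(im[250:350,270:400],None,fx=6,fy=6,interpolation=2))
im=cv2.imread("pics/t15.png");cv2.imwrite("pics/t15s.png",cv2.resize(im[105:205,150:230],None,fx=6,fy=6,interpolation=2))
E
```

```text
long edge [546.2 207.   12. ] [671.8 187.9  12. ] -8.634465975281666
short [523.1 218.1  12. ] [532.5 280.5  12. ] 81.40468432579536
corner [235.88188 106.70341] [521.9 210.7  12. ]
stage from corner [569.74136761 259.04969982]
top stage [570.23519183 259.07144789  18.        ] [569.62521834 260.10299607  18.        ]
tri (array([570.12409866, 260.01636223,  15.88833406]), [np.float64(0.5793799696861225), np.float64(0.5793799696859716)])
```

View pics/w16c.png

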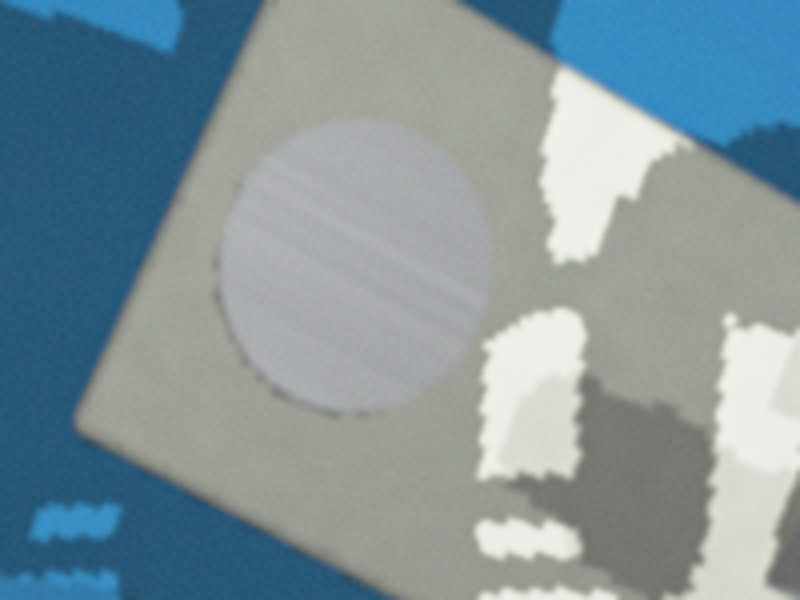

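View pics/t15s.png

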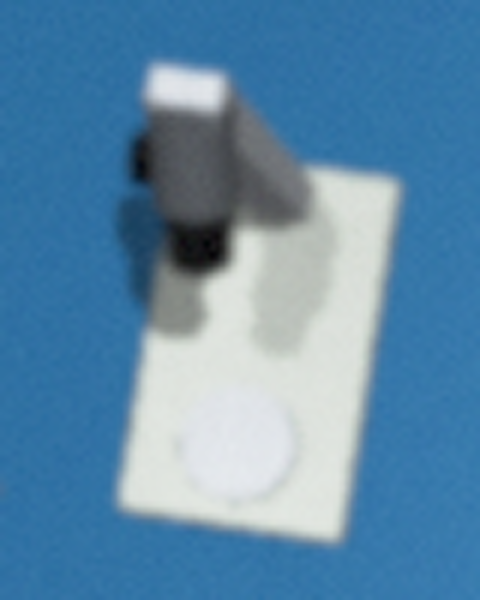

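View pics/sc0s.png

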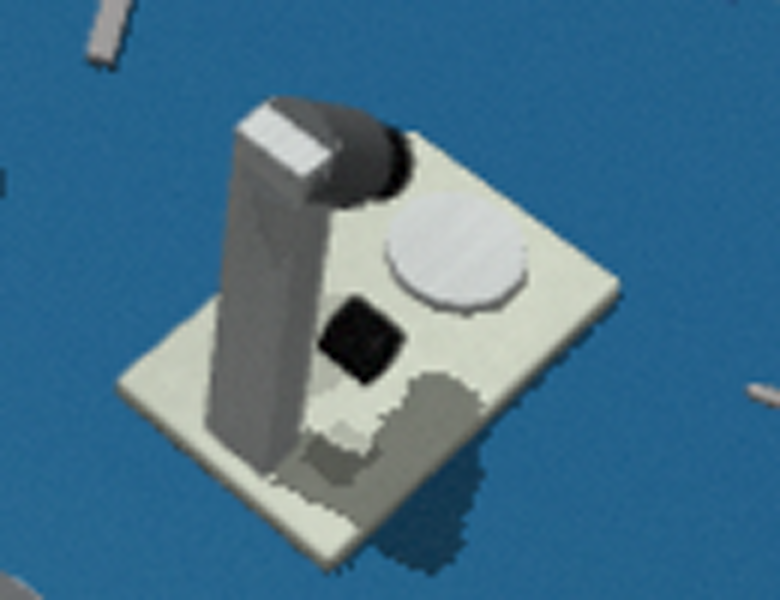

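```bash
python3 - <<'E'
from h import *
go(490,225,140,81.4)
E
```

```text
t 17.6 pos [582.9 142.3 149.2] rot [-90.4  -0.8  18.3] w 29.7 -> shift cm [-6.23  0.75 10.78] turn about tool y -63.1 |d|mm 125
```

```bash
python3 -m handwheel '[[2.5,[-1,0.1,1],-3],[2.5,[-2,0.2,2.5],-9],[2.5,[-3,0.4,4.5],-16],[2.5,[-4.2,0.5,6.5],-24],[2.5,[-5.2,0.6,8.5],-32],[2.5,[-6,0.7,10],-40],[2.5,[-6.2,0.7,10.8],-48],[2.5,[-6.2,0.7,10.8],-55],[2.5,[-6.2,0.7,10.8],-60],[2.5,[-6.2,0.7,10.8],-63.1]]'
python3 -m handwheel '[[2.5,[0,0,0],0],[2.5,[0,0,0],0]]'
python3 - <<'E'
from h import *
st()
grab("wrist","w17"); grab("top","t17");grab("scene","s17")
go(521.3,267,110,81.4)
E
```

```text
time_s: 18.6
ee_pos: [490.4, 224.3, 140.6]
ee_rot: [-90.9, 0.0, 81.5]
force: [-0.8, 0.0, -1.0]
gripper_width: 30.1
time_s: 18.8
ee_pos: [490.7, 223.4, 140.6]
ee_rot: [-90.9, 0.0, 81.3]
force: [-0.1, -0.3, -0.7]
gripper_width: 29.8
t 18.8 pos [490.7 223.4 140.6] rot [-9.092e+01  5.000e-02  8.133e+01] w 29.8 F [-0.1 -0.3 -0.7] q [ 24.  18. 101.  -1.  60. -57.]
t 18.95 pos [490.6 223.9 140.6] rot [-90.9   0.   81.4] w 29.8 -> shift cm [ 4.72  3.09 -2.35] turn about tool y -0.0 |d|mm 61
```

View pics/w17.png

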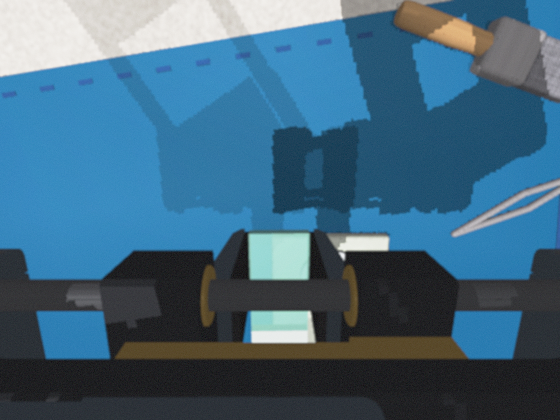

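View pics/s17.png

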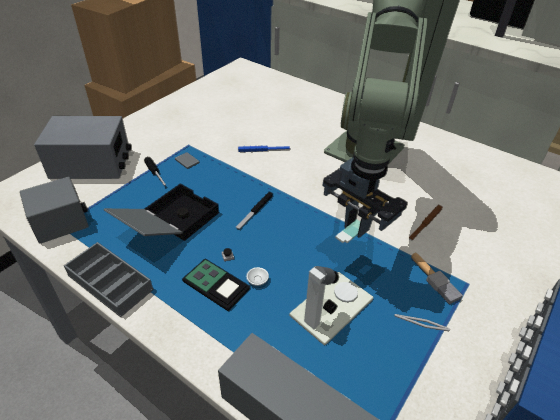

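```bash
python3 - <<'E'
from h import *
from scipy.spatial.transform import Rotation as Q
m,im=ld("w17"); f=210/np.tan(np.radians(m['fov_y']/2))
C=np.array([.17,-171.3,71.8]); lk=np.array([0,.96621,-.25776]); up=np.array([0,.25776,.96621])
g=cv2.cvtColor(im,cv2.COLOR_BGR2GRAY).astype(int); print(g[222:245,270],g[336:348,270],g[322:336,270])
for v in (232.5,330,343):
    D=np.array([0,0,0.])+(-(v-m['cy'])/f)*up+lk
    for y in(-9,-11,-13): print(v,y,(C+D*(y-C[1])/D[1]).round(1))
Rg=Q.from_euler('xyz',[-90.63,-1.08,18.23],degrees=True).as_matrix(); n=Rg.T@[0,0,1]; px=Rg.T@[np.cos(np.radians(-71.8)),np.sin(np.radians(-71.8)),0]
R=Rt(state()); print("plate normal now",(R@n).round(4),"tilt",np.degrees(np.arccos((R@n)[2])).round(2),"x dir",np.degrees(np.arctan2((R@px)[1],(R@px)[0])).round(2),"x pitch",np.degrees(np.arcsin((R@px)[2])).round(2))
E
```

```text
[101  99  99 101 100 101  99  97  95  90 101 136 175 198 199 198 198 199
 197 196 198 198 197] [235 235 233 236 235 234 200 126  71  70  78  73] [194 193 193 190 191 193 189 195 206 225 235 235 235 233]
232.5 -9 [ 0.2 -9.  17.4]
232.5 -11 [  0.2 -11.   18. ]
232.5 -13 [  0.2 -13.   18.7]
330 -9 [  0.2  -9.  -38.3]
330 -11 [  0.2 -11.  -37. ]
330 -13 [  0.2 -13.  -35.6]
343 -9 [  0.2  -9.  -46.5]
343 -11 [  0.2 -11.  -45. ]
343 -13 [  0.2 -13.  -43.6]
plate normal now [-0.0021  0.0201  0.9998] tilt 1.16 x dir -8.63 x pitch 0.29
```

```bash
python3 -m handwheel '[[2.5,[1,0.4,-0.5],0],[2.5,[2.4,1,-1.2],0],[2.5,[3.8,2,-1.9],0],[2.5,[4.7,2.9,-2.35],0],[2.5,[4.7,4.2,-2.35],0],[2.5,[4.7,5.6,-2.35],0],[2.5,[4.7,6.8,-2.35],0],[2.5,[4.7,7.4,-2.35],0],[2.5,[4.7,7.4,-2.35],0],[2.5,[4.7,7.4,-2.35],0]]'
python3 - <<'E'
from h import *
st()
grab("wrist","w18"); grab("top","t18");grab("scene","s18")
im=cv2.imread("pics/s18.png");cv2.imwrite("pics/s18c.png",cv2.resize(im[190:350,250:450],None,fx=3.7,fy=3.7,interpolation=2))
im=cv2.imread("pics/t18.png");cv2.imwrite("pics/t18c.png",cv2.resize(im[105:255,110:260],None,fx=4,fy=4,interpolation=2))
go(521.3,267,57.5,81.4)
E
```

```text
time_s: 19.95
ee_pos: [522.2, 266.7, 67.1]
ee_rot: [-90.9, 0.0, 81.4]
force: [0.6, 0.3, -0.5]
gripper_width: 29.2
t 19.95 pos [522.2 266.7  67.1] rot [-9.094e+01  3.000e-02  8.139e+01] w 29.2 F [ 0.6  0.3 -0.5] q [ 26.  26. 100.  -1.  53. -55.]
t 20.1 pos [522.4 266.8  67.7] rot [-91.   -0.   81.4] w 29.6 -> shift cm [0.   1.02 0.13] turn about tool y -0.0 |d|mm 10
```

View pics/s18c.png

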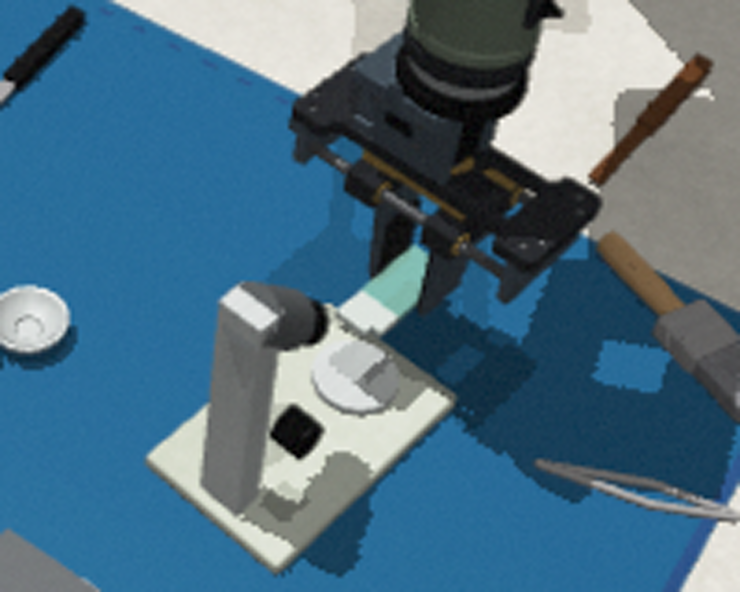

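View pics/t18c.png

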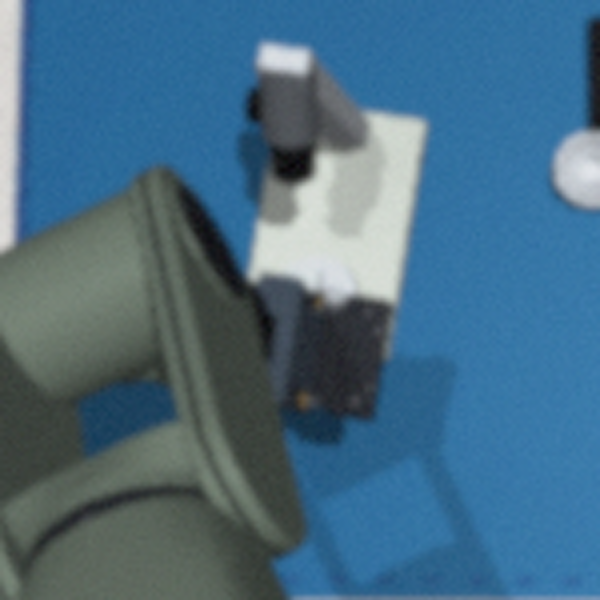

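View pics/w18.png

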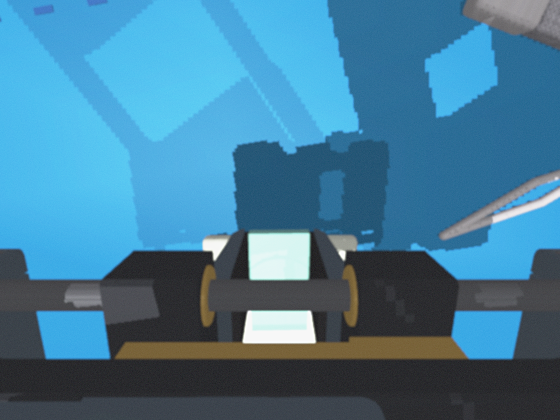

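```bash
python3 -m handwheel '[[2.5,[0,0.5,0.1],0],[2.5,[0,1.0,0.1],0],[2.5,[0,1.05,0.1],0],[2.5,[0,1.05,0.1],0],[2.5,[0,1.05,0.1],0],[2.5,[0,1.05,0.1],0]]'
python3 - <<'E'
from h import *
from scipy.spatial.transform import Rotation as Q
st()
m,im=grab("wrist","w19");grab("scene","s19");grab("top","t19")
im=cv2.imread("pics/s19.png");cv2.imwrite("pics/s19c.png",cv2.resize(im[190:350,250:450],None,fx=3.7,fy=3.7,interpolation=2))
s=state();R=Rt(s);Rg=Q.from_euler('xyz',[-90.63,-1.08,18.23],degrees=True).as_matrix()
px=R@Rg.T@[np.cos(np.radians(-71.8)),np.sin(np.radians(-71.8)),0]; n=R@Rg.T@[0,0,1]
off=Rg.T@(np.array([612,-255.2,22.8])-np.array([605.1,-234.8,11.7]))
cen=s['ee_pos']+R@off; print("label",(cen+27.5*px).round(1),"tilt",np.degrees(np.arccos(n[2])).round(2),"dir",np.degrees(np.arctan2(px[1],px[0])).round(2))
sm,_=ld("s19"); print([np.round(proj(sm,q),1) for q in (cen+27.5*px,cen+40*px,[569.9,259.6,18],[569.9,259.6,68])])
E
```

```text
time_s: 20.7
ee_pos: [521.7, 267.0, 57.3]
ee_rot: [-91.0, -0.0, 81.4]
force: [-0.1, -0.1, 0.3]
gripper_width: 30.0
t 20.7 pos [521.7 267.   57.3] rot [-9.100e+01 -2.000e-02  8.139e+01] w 30.0 F [-0.1 -0.1  0.3] q [ 26.  27. 101.  -1.  51. -55.]
label [570.2 260.   68.7] tilt 1.13 dir -8.63
[array([348.1, 277.4]), array([344.7, 280.3]), array([345.4, 290.7]), array([348. , 277.4])]
```

View pics/s19c.png

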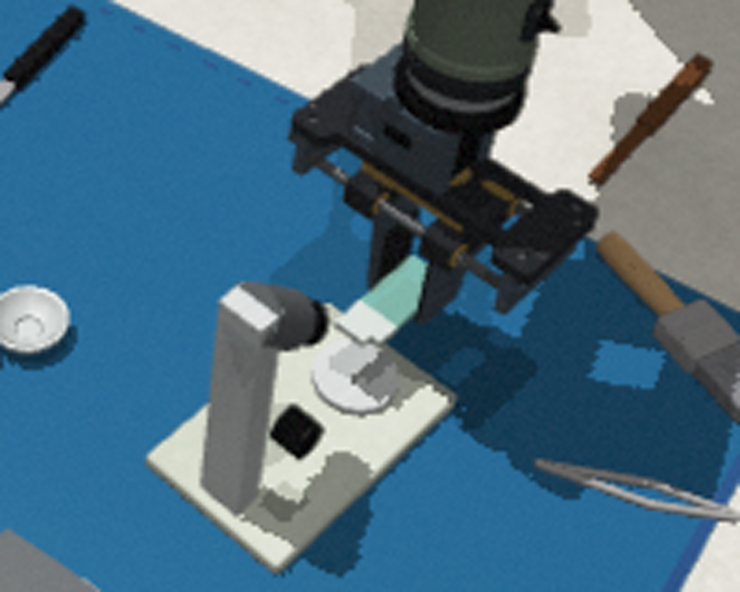

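View pics/s19.png

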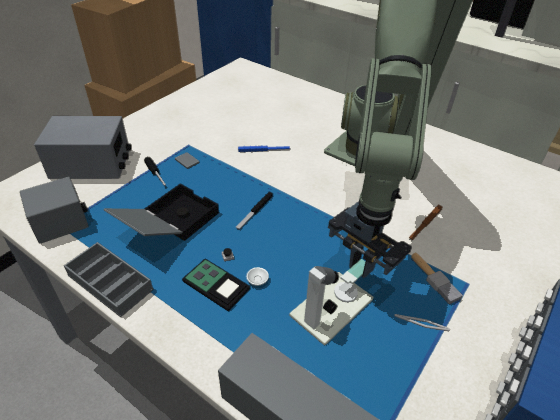

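```bash
python3 -m handwheel '[[2.5,[0,0,0],0],[2.5,[0,0,0],0],[2.5,[0,0,0],0],[2.5,[0,0,0],0],[2.5,[0,0,0],0]]'
python3 - <<'E'
from h import *
from workcell import job
st(); print(state()['qvel'].round(2))
print(job.job_done())
E
```

```text
time_s: 21.35
ee_pos: [521.7, 267.0, 57.3]
ee_rot: [-91.0, -0.0, 81.4]
force: [0.7, -0.2, -0.2]
gripper_width: 29.6
t 21.35 pos [521.7 267.   57.3] rot [-9.10e+01 -1.00e-02  8.14e+01] w 29.6 F [ 0.7 -0.2 -0.2] q [ 26.  27. 101.  -1.  51. -55.]
[-0.07 -0.04 -0.   -0.02  0.14  0.02]
the job is handed in; nothing more can be done
None
```

I pried the lid open by the front notch with the black-handled blade and threw it back to its stop. I then laid the blade flat on the bench, took the glass plate out and handed the job in at 21.4 s, still holding the plate over the stage.

**Plate position:** My last checks put the middle of the frosted label at about (570, 260, 69) mm. The stage's viewing point measured about (570, 260, 68), so it is within about 1 mm. The scene camera agreed to about 1 pixel.

**Direction and level:** The plate points at the post to within a fraction of a degree. It is tilted about 1.1° off level. The tool tilt drifted during the moves and could not be corrected with the available turn axis.

**Grip:** The fingers are centred 22 mm behind the plate's middle, on clear glass only. The opening read about 30 mm and the arm was still at hand-in.

**Bystanders:** The final scene picture shows the lid back, the blade lying on the mat, and the other things apparently where they were. That last point was checked by eye only.

**Disagreements:** The case lid's front corners came out at 34 mm high by triangulating between the top and wrist cameras. The 150 mm lid width fitted a height of 42 mm, which I used. The plate's outline came out 1.5–2 mm too large, which I put down to image blur. One of its four triangulated corners read 18 mm high, while the other three read 22–23 mm.

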